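# Load the photo rail with a lot of stones

## Robot

A 6-joint arm with a two-finger parallel gripper is mounted at the origin on the work surface; the furniture and walls round the work are solid. World frame = base frame: x ahead of the robot, y to its left, z up, the work surface at z = 0. Lengths are in mm, angles in rad, forces in N, time in s.
With the tool pointing down it reaches from about 400 to 925 mm from the base axis. Payload 12.5 kg.
Tool frame: the origin (TCP) lies where the fingers leave the gripper's body, on its centre line; the fingertips stand 78 mm ahead of it and the grasp point (between the pads) lies 59 mm ahead of it (env.nose_length is the distance from the TCP to the fingertips, in mm); z points along the fingers, y is the line along which they close (so a half turn about z gives the same grasp; the last joint's range is limited). The gripper opens to 95 mm and grips with 3 to 60 N. Pads are 20 mm wide; open, the fingers measure 119 mm over their backs; the gripper's body (75 mm by 180 mm) begins 59 mm behind the grasp point.
Start: joints at [-1.286, 0.491, 1.559, -0, 1.092, -0.106], TCP at [238.102, -577.88, 292.261] pointing down, gripper open.
Joint ranges: [-3.1, 3.1], [-0.84, 2.19], [0.05, 2.79], [-1.13, 4.28], [0.06, 2.93], [-2.69, 2.69]. Speed limits (rad/s): [2.22, 2.22, 2.79, 3.14, 3.14, 3.14].

## Interface

Orientations are given as [roll, pitch, yaw] about the fixed x, y, z axes, in that order (R = Rz(yaw) Ry(pitch) Rx(roll)).
In Python, from cell import env gives the robot as it stands. The module is installed in compiled form; this text tells all that it offers.
- The arm moves only by the tool send_rows, never from a script. Its argument "series" is text: rows parted by semicolons, each of 6 numbers parted by spaces: the shift along the tool's x, y, z as a fraction of full scale, then the turn, a rotation vector about the tool's x, y, z as a fraction of full scale. A call has 1 to 5 rows; each row shifts and turns the commanded pose from where the row before left it, along the tool's axes as they then stand; what a row does not reach is not made up. Full scale, the value 1, is 60 mm for a shift and 10 degrees for a turn. A row lasts 1/8 s, in which the tool goes at most 62.5 mm and 10.7 degrees, less where a joint would pass 70% of its speed; a pose out of reach is approached as far as the arm can. A call with a number of a shift or a turn outside -1 to 1 is refused whole. A call with a gripper value outside its range is refused whole. "fingers" is the opening, from 0 (shut) to 1 (fully open), set as the call begins (left out, the last holds). The fingers move at their own pace and stop on an object; the grip force is fixed at half the most. Time passes only in rows, so rows that do not move let the fingers close. It gives the time, the measured TCP pose, the force, the opening and the grip force at its end, in the units of the state.
- env.state(): the state, without advancing time (a new reading comes with each control period).
- env.read_camera(name): name is "scene" or "top" or "wrist"; returns a dict with "color" (384x512x3 uint8, red, green, blue), "z_map" (384x512 float32, mm along the optical axis (not along the pixel's ray), 0 where there is no reading), "fovy" (degrees; the focal length in pixels is half the picture's height over the tangent of half this angle, whatever the lens; pixels are square), "cx", "cy" (the principal point, pixels), "R" (3x3) and "t" (3): a world point X has camera coordinates R X + t. Camera axes: x right, y down, z forward; pixel columns grow to the right and rows downward; lengths in mm; the calibration is good to about 2 mm. A picture is of the moment at which its call begins.
- env.job_done(): hands the job in; it is judged then, once.
The state is a dict: "t": time; "joints": joint angles; "qvel": joint speeds; "tau": joint torques, N m; "eef_pos": TCP position; "tcp_rot": TCP orientation; "ft_force": force on the tool from outside, world axes, zero at the start; "moment": the same for the moment, N m; "opening": opening from 0.0 (shut) to 1.0 (fully open); "grip_force": force on a finger pad.
Only numpy, scipy, OpenCV 4.12 (cv2) and the standard library are available. Lean on these libraries where they do the work, as an engineer would, in place of code of your own. Each camera call takes 0.05 s, during which the arm holds its last target. There are 200 camera calls.

## Task

Get this lot of stones ready for its photograph: first draw the empty carriage to the loading end of the photo rail, fully against its stops, and there tip all the pebbles out of the pouring cup into its pan; lay every palm stone from the table in the pan too, and stand the emptied cup upright on its coaster again. With everything aboard, push the carriage fully home against the stops at the backdrop end (it jams unless pushed along its centre line), and leave the other things on the table where they are.

Things in the scene. Friction and masses are not known exactly. Their poses are not given: they have to be found in the camera images.
- rail: Photo rail, fixed: aluminium bed 112 mm wide (x), 360 mm long (y), key rail on its centre line; origin at its centre on the table, z up. The carriage runs along the rail's y. Bed top 12 mm above the table. At each end two low rubber stops (x = +-0.048, tops 32 mm above the table) halt the carriage; the centre between them is free.
- rail_load (a point): Loading end (the rail's -y end, open): where the carriage's origin lies when it is against the stops there (rail y = -0.113, bed top height).
- rail_photo (a point): Photo end (the rail's +y end): where the carriage's origin lies when it is fully home against the stops there (rail y = +0.113). Just behind stands the white backdrop, 100 mm wide, 84 mm high, at rail y = 0.183 to 0.188.
- carriage: Open aluminium pan on the rail, 150 mm (x, across) by 110 mm (y, along the rail), axes as the rail's, 0.6 kg. Origin under its centre at bed top height. Walls 5 mm thick, tops at z = 0.066 (78 mm above the table); sides open below z = 0.024. Starts empty on the photo half. Held to the rail: it cannot be lifted off.
- pan_floor (a point): Centre of the pan's inner floor (carriage z = 0.030, 42 mm above the table). Inside 140 x 100 mm. Push the carriage with 1 to 4 N on the outside or, from within the pan, the inside of an end wall, within 12 mm of the centre line (x = 0), along the rail; farther off-centre its short guide shoes (36 mm) cock and it jams however hard it is pushed. End walls are slippery.
- coaster: Round cork coaster, 116 mm across and 6 mm thick, fixed to the table; origin at the centre of its underside.
- cup: Steel pouring cup, open at the top, on the coaster, the pebbles in it; 0.14 kg empty. Origin at the centre of its underside, z up. Two flat parallel side walls, 64 mm apart outside (y = +-0.032), 68 mm high: grip across these. Upright back at x = +0.035; the front leans out 30 degrees, from x = -0.035 at the floor to the lip.
- cup_lip (a point): Middle of the cup's pouring lip (cup x = -0.074, z = 0.068). The cup pours over it, towards its own -x; the polished pebbles slide out when the cup is tipped about 80 to 100 degrees.
- pebble0: Tumbled oblong pebble, 28 mm long (y) and 20 mm thick, 15 g, starting in the cup; origin at its centre. 3 to 6 pebbles are present, the absent ones read None from the start.
- pebble1: Tumbled oblong pebble, 28 mm long (y) and 20 mm thick, 15 g, starting in the cup; origin at its centre. 3 to 6 pebbles are present, the absent ones read None from the start.
- pebble2: Tumbled oblong pebble, 28 mm long (y) and 20 mm thick, 15 g, starting in the cup; origin at its centre. 3 to 6 pebbles are present, the absent ones read None from the start.
- pebble3: Tumbled oblong pebble, 28 mm long (y) and 20 mm thick, 15 g, starting in the cup; origin at its centre. 3 to 6 pebbles are present, the absent ones read None from the start.
- pebble4: Tumbled oblong pebble, 28 mm long (y) and 20 mm thick, 15 g, starting in the cup; origin at its centre. 3 to 6 pebbles are present, the absent ones read None from the start.
- pebble5: Tumbled oblong pebble, 28 mm long (y) and 20 mm thick, 15 g, starting in the cup; origin at its centre. 3 to 6 pebbles are present, the absent ones read None from the start.
- palm_a: Polished palm stone, a smooth rounded oval 48 x 35 x 24 mm (x, y, z), lying on the table flat side down; origin at the centre of its underside. 2 or 3 palm stones are present, the absent ones read None from the start. Grip it across its y.
- palm_b: Polished palm stone, a smooth rounded oval 38 x 30 x 22 mm (x, y, z), lying on the table flat side down; origin at the centre of its underside. 2 or 3 palm stones are present, the absent ones read None from the start. Grip it across its y.
- palm_c: Polished palm stone, a smooth rounded oval 46 x 33 x 21 mm (x, y, z), lying on the table flat side down; origin at the centre of its underside. 2 or 3 palm stones are present, the absent ones read None from the start. Grip it across its y.
- gem_jar: Bystander: small round black gem jar with a clear top, 33 mm across, 22 mm high; origin at the centre of its underside.
- loupe: Bystander: folded pocket loupe, 25 x 45 x 14 mm, lying on the table; origin at the centre of its underside.
Not all that is in view belongs to the job. What is shaped like the palm_b but blue or purple is not meant.

How it is judged:
By the outcome, as a careful person would: the job done as asked, in the order asked, and still so for the second after the job is handed in, with the robot touching nothing.
Of palm_a, palm_b, palm_c only 2 to 3 are there at a start; the rules pass over those that are not, and their reading is None.
Of pebble0, pebble1, pebble2, pebble3, pebble4, pebble5 only 3 to 6 are there at a start; the rules pass over those that are not, and their reading is None.
At some moment in a run one of palm_a, palm_b, palm_c may be knocked a few centimetres aside while the robot is not near it.
It also fails if it takes over 192 s, if anything falls off the work surface, if the arm or the gripper's body presses on something with over 40 N, if the wrist force passes 120 N, or if a joint passes its speed limit or range.

## Working session

There is one attempt and no reset: what is moved stays moved. The work goes in short steps, Python scripts to look and compute and a tool call to move; the robot and the scene stay as the last step left them, time stands still between calls to the robot, and variables do not carry over. Pictures are saved under pics/ and viewed, at most 14 in all, crops included, and the job is handed in when it is done.

Besides the shell and the picture viewer there is one more tool, called after "Emit:" by a JSON object that holds its "api" and its "payload". send_rows: Moves the arm, as the interface text tells. Shift numbers are shares of 60 mm and turn numbers shares of 10 degrees, none past 1 either way. Its arguments: {"type":"object","properties":{"series":{"type":"string"},"fingers":{"type":"number"}},"required":["series"]}

```bash
mkdir -p pics; cat > h.py <<'E'
import numpy as np, cv2
from cell import env
from scipy.spatial.transform import Rotation as Ro
def cam(n):
    c=env.read_camera(n); c['f']=192/np.tan(np.radians(c['fovy'])/2); return c
def cloud(c):
    z=c['z_map'].astype(float); v,u=np.mgrid[0:384,0:512]
    P=np.stack([(u-c['cx'])/c['f']*z,(v-c['cy'])/c['f']*z,z],-1)
    W=(P-c['t'])@c['R']; W[z<=0]=np.nan; return W
def save(c,n,crop=None):
    im=c['color'][:,:,::-1]
    if crop: a,b,d,e=crop; im=im[b:e,a:d]
    s=min(800/im.shape[1],600/im.shape[0]); cv2.imwrite('pics/'+n,cv2.resize(im,None,fx=s,fy=s,interpolation=cv2.INTER_CUBIC))
E
python3 - <<'E'
from h import *
s=env.state(); print(s)
for n in ('top','scene'):
    c=cam(n); save(c,n+'0.png'); np.savez('%s0.npz'%n,**c); print(n,c['fovy'],c['R'].round(3).tolist(),c['t'])
E
```

```text
{'t': 0.0, 'joints': array([-1.28560600e+00,  4.91557046e-01,  1.55947483e+00, -4.86955464e-05,
        1.09171786e+00, -1.05601719e-01]), 'qvel': array([ 0.00095936, -0.00035223, -0.00015235, -0.00041481,  0.00027992,
        0.0006272 ]), 'tau': array([-1.72777567e-03, -6.12647724e+01, -2.58181000e+01,  6.91342447e-02,
        4.82193811e-02, -8.39598351e-05]), 'eef_pos': array([ 238.03877135, -577.70767794,  291.65452756]), 'tcp_rot': array([-3.14043747e+00, -7.90158690e-05,  3.90814472e-01]), 'ft_force': array([0.13884284, 0.50271362, 0.41133343]), 'moment': array([-0.03258343,  0.05158229,  0.01466631]), 'grip_force': 0.0, 'opening': 0.9987628045892339}
top 56.42454407059414 [[-0.011, -1.0, -0.005], [-0.996, 0.011, -0.094], [0.094, 0.004, -0.996]] [-51.71172051 482.35533387 881.862081  ]
scene 53.10001164288311 [[-0.632, -0.775, -0.014], [-0.465, 0.394, -0.793], [0.62, -0.495, -0.609]] [274.06890801 297.98931872 664.73326456]
```

View pics/top0.png

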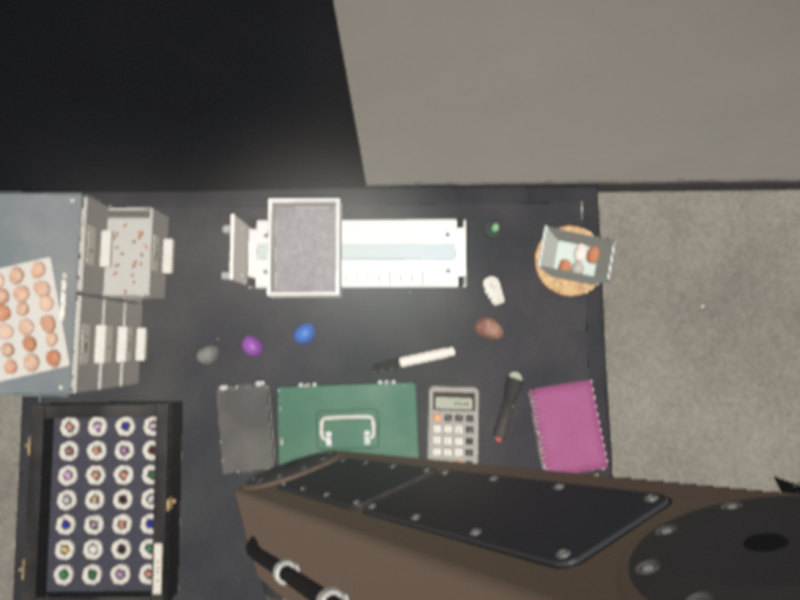

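View pics/scene0.png

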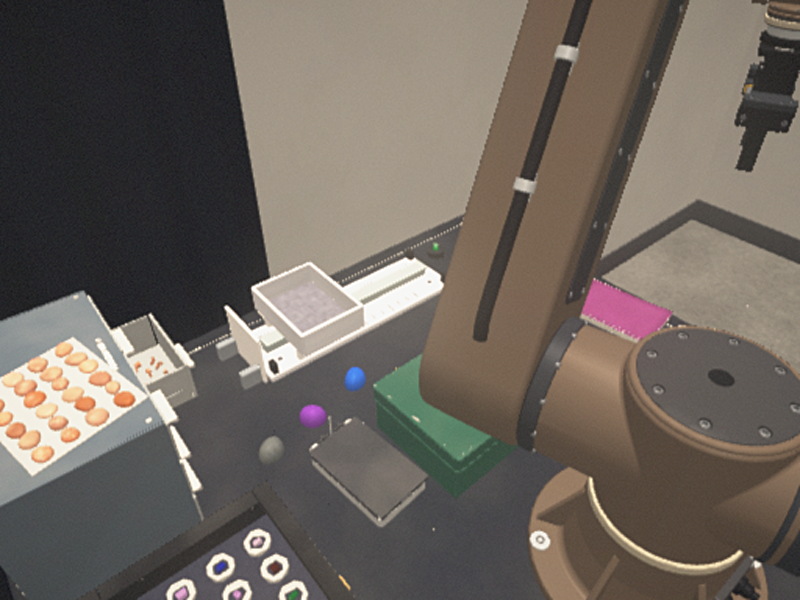

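The top view shows the carriage at (304,247), the rail's loading end at (466,255) and the cup on its coaster at (572,258). It also shows a grey stone at (207,354), a brown stone at (489,328), the loupe at (493,290) and the jar at (494,229). The purple and blue stones are decoys.

```bash
cat > m.py <<'E'
from h import *
c=dict(np.load('top0.npz')); W=cloud(c); k=.64
def at(n,u,v): print(n,W[int(v*k),int(u*k)].round(0))
for n,u,v in [('rail corner a',464,222),('rail b',464,285),('railcentre',420,252),('bed',440,230),('back top',235,218),('back top2',237,278),('car TL',270,200),('car TR',338,200),('car BR',338,294),('car BL',270,294),('floor',304,247),('table',400,320),('cup',575,255),('green case',350,390),('drawer',130,250),('stone grey',207,354),('brown',489,328),('loupe',493,290),('jar',494,229),('wall',480,160),('coaster',545,280),('box',245,430)]: at(n,u,v)
im=c['color'].astype(int)
def blob(n,u0,u1,v0,v1,zlo,zhi):
    u0,u1,v0,v1=[int(q*k) for q in (u0,u1,v0,v1)]
    w=W[v0:v1,u0:u1].reshape(-1,3); w=w[(w[:,2]>zlo)&(w[:,2]<zhi)]
    p=w[:,:2].astype(np.float32); r=cv2.minAreaRect(p); b=cv2.boxPoints(r)
    print(n,len(p),'c',np.round(r[0]),'size',np.round(r[1]),'ang',round(r[2],1),'mean',p.mean(0).round(),'zmax',np.nanmax(w[:,2]).round(), 'z95',np.percentile(w[:,2],95).round(1))
blob('grey',185,230,335,375,6,60); blob('brown',465,515,310,348,6,60)
blob('loupe',475,510,270,310,6,60); blob('jar',480,510,215,245,6,60)
blob('carriage rim',255,350,190,305,68,90)
blob('cup rim',530,620,220,300,60,90)
blob('coaster',525,620,220,300,3,10)
blob('bed',250,470,210,300,8,17)
E
python3 m.py
```

```text
rail corner a [ 594. -174.   31.]
rail b [ 493. -172.   22.]
railcentre [ 546. -102.   33.]
bed [ 586. -137.   11.]
back top [594. 182.  83.]
back top2 [505. 184.  62.]
car TL [621. 130.  78.]
car TR [621.  24.  76.]
car BR [475.  25.  74.]
car BL [476. 129.  77.]
floor [554.  83.  43.]
table [440. -71.   0.]
cup [ 539. -354.   28.]
green case [332.   6.  77.]
drawer [547. 347.  69.]
stone grey [387. 241.  22.]
brown [ 424. -211.   25.]
loupe [ 486. -222.   14.]
jar [ 585. -226.   21.]
wall [ 862. -282. -456.]
coaster [ 501. -308.    6.]
box [268. 175.  36.]
grey 137 c [386. 242.] size [28. 34.] ang 43.8 mean [386. 241.] zmax 23.0 z95 21.7
brown 197 c [ 424. -215.] size [47. 32.] ang 69.8 mean [ 424. -213.] zmax 26.0 z95 23.8
loupe 139 c [ 487. -225.] size [44. 23.] ang 30.0 mean [ 487. -224.] zmax 18.0 z95 16.9
jar 128 c [ 588. -227.] size [32. 30.] ang 88.6 mean [ 588. -227.] zmax 23.0 z95 21.6
carriage rim 558 c [550.  77.] size [110. 149.] ang 89.8 mean [552.  77.] zmax 82.0 z95 79.4
cup rim 394 c [ 535. -341.] size [112.  65.] ang 77.8 mean [ 536. -340.] zmax 79.0 z95 76.8
coaster 519 c [ 537. -340.] size [124. 134.] ang 89.4 mean [ 520. -347.] zmax 10.0 z95 9.6
bed 2867 c [550.  -1.] size [112. 356.] ang 0.1 mean [549. -47.] zmax 17.0 z95 14.2
```

```bash
python3 - <<'E'
from h import *
c=dict(np.load('top0.npz')); save(c,'cup0.png',(330,130,400,195))
c=cam('wrist');print(c['fovy'],(-c['R'].T@c['t']).round(), c['R'].round(2).tolist())
E
```

```text
68.40898933943801 [ 304. -551.  383.] [[0.38, -0.92, -0.0], [-0.89, -0.37, 0.25], [-0.24, -0.1, -0.97]]
```

View pics/cup0.png

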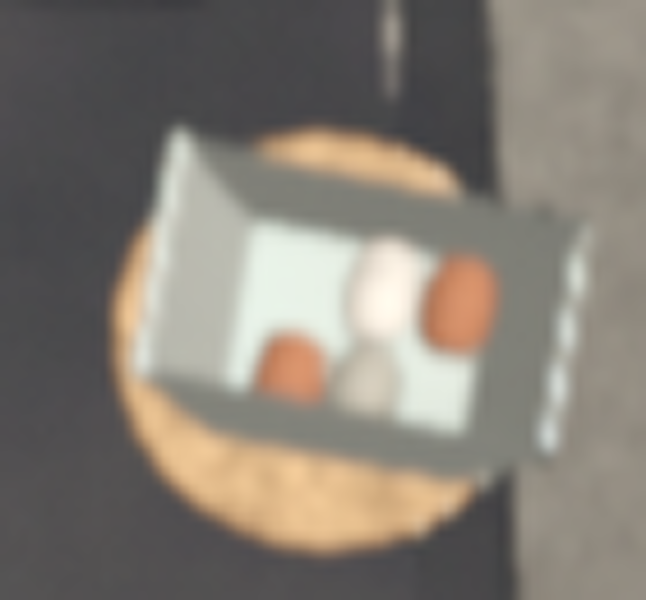

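The cup lip is on the left (world +y, towards the rail), and four pebbles are visible. I'll square the tool and go to the pan.

Emit:
{"api": "send_rows", "payload": {"series": "0 0 0 0 0 1;0 0 0 0 0 1;0 0 0 0 0 0.24;0.5 -1 0 0 0 0;0.5 -1 0 0 0 0", "fingers": 0}}

```text
t: 0.78
eef_pos: [294.2, -464.8, 291.7]
tcp_rot: [-3.141, 0.0, -0.002]
ft_force: [1.0, 0.0, -0.7]
opening: 0.532
grip_force: 0.0
```

Emit:
{"api": "send_rows", "payload": {"series": "0.5 -1 0 0 0 0;0.5 -1 0 0 0 0;0.5 -1 0 0 0 0;0.5 -1 0 0 0 0;0.5 -1 0 0 0 0"}}

```text
t: 1.4
eef_pos: [434.4, -184.7, 292.3]
tcp_rot: [3.141, -0.0, -0.0]
ft_force: [0.7, 0.3, 0.1]
opening: 0.026
grip_force: 0.0
```

Emit:
{"api": "send_rows", "payload": {"series": "0.5 -1 0 0 0 0;0.5 -1 0 0 0 0;0.5 -1 0 0 0 0;0 0 0.5 0 0 0;0 0 0 0 0 0"}}

```text
t: 2.02
eef_pos: [517.1, -18.2, 260.7]
tcp_rot: [-3.141, 0.004, 0.001]
ft_force: [0.2, 0.0, -0.1]
opening: 0.004
grip_force: 0.0
```

```bash
cat > w.py <<'E'
from h import *
def st():
    s=env.state(); print('t',round(s['t'],2),'p',s['eef_pos'].round(1),'rpy',np.degrees(s['tcp_rot']).round(1),'q',s['joints'].round(3).tolist(),'F',s['ft_force'].round(1),'op',round(s['opening'],3),'gf',round(s['grip_force'],1)); return s
if __name__=='__main__': st()
E
python3 - <<'E'
from w import *
st(); c=cam('top'); np.savez('top1.npz',**c); save(c,'top1.png')
c=dict(np.load('top0.npz')); W=cloud(c); hsv=cv2.cvtColor(c['color'],cv2.COLOR_RGB2HSV)
m=(W[...,2]<12)&(hsv[...,1]>70)&(hsv[...,0]>8)&(hsv[...,0]<25)&(W[...,1]<-260)
m[:, :330]=0; m[:140]=0;m[195:]=0
p=W[m][:,:2]; (x,y),r=cv2.minEnclosingCircle(cv2.convexHull(p.astype(np.float32))); print('coaster',x,y,r,len(p))
E
```

```text
t 2.02 p [517.1 -18.2 260.7] rpy [-1.8e+02  2.0e-01  1.0e-01] q [-0.163, 0.378, 1.856, -0.0, 0.911, 1.407] F [ 0.2  0.  -0.1] op 0.004 gf 0.0
coaster 534.2427978515625 -353.7395935058594 60.47682189941406 430
```

View pics/top1.png

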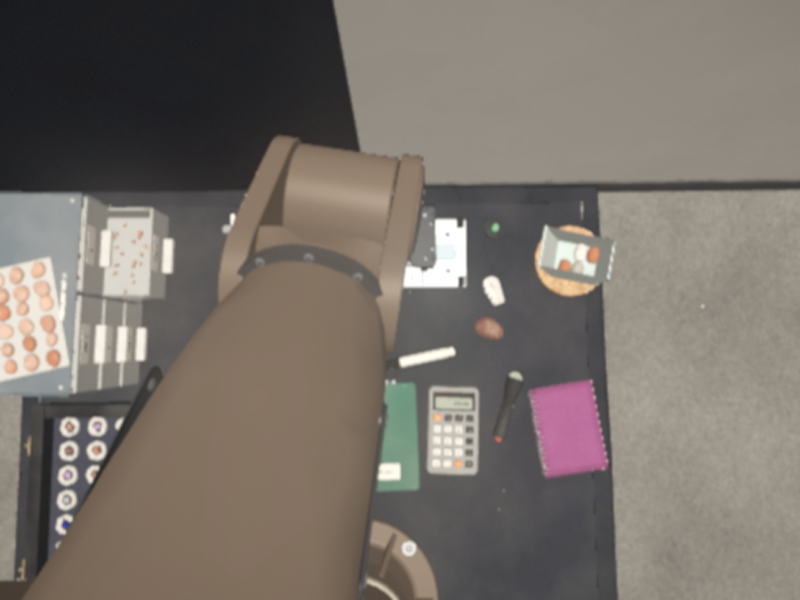

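Emit:
{"api": "send_rows", "payload": {"series": "0.25 -0.6 0 0 0 0;0.3 -0.6 0 0 0 0;0 0 0 0 0 0"}}

```text
t: 2.45
eef_pos: [551.5, 53.8, 263.3]
tcp_rot: [-3.142, -0.002, 0.001]
ft_force: [-0.3, 0.9, 0.2]
opening: 0.003
grip_force: 0.0
```

```bash
python3 - <<'E'
from w import *
s=st(); c=cam('wrist'); save(c,'w1.png'); W=cloud(c)
z=W[...,2]; m=(z>72)&(z<86)&(W[...,1]>-20)&(W[...,1]<160)
p=W[m][:,:2]; print(len(p),p.min(0),p.max(0),np.median(z[m]))
E
```

```text
t 2.45 p [551.5  53.8 263.3] rpy [-1.8e+02 -1.0e-01  0.0e+00] q [-0.022, 0.423, 1.769, 0.0, 0.948, 1.548] F [-0.3  0.9  0.2] op 0.003 gf 0.0
1798 [503.21589371  21.48110777] [622.40656471 132.14087936] 76.45375730903223
```

View pics/w1.png

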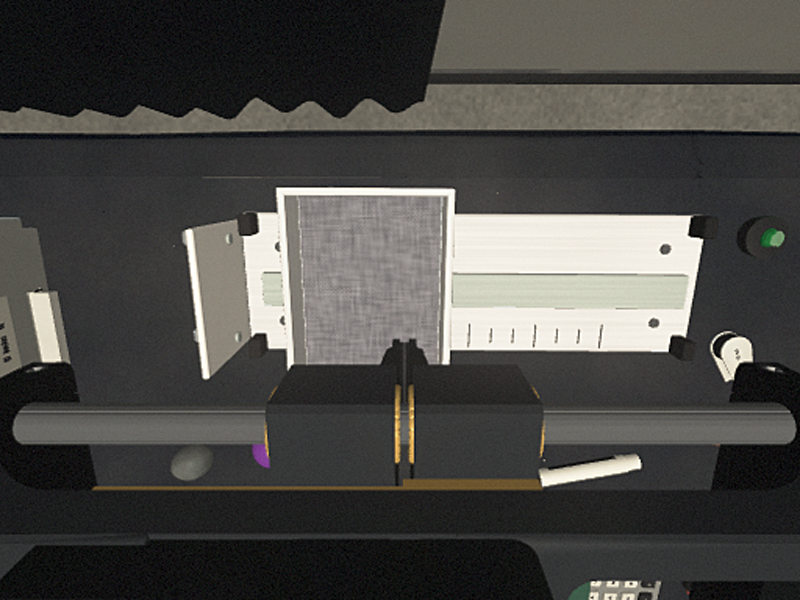

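The wrist view shows the carriage at (365,280), with the fingertips at (403,345) over the pan and a clear centre line. I'll descend into the pan.

Emit:
{"api": "send_rows", "payload": {"series": "-0.03 0 1 0 0 0;0 0 0.9 0 0 0;0 0 0.25 0 0 0;0 0 0 0 0 0"}}

```text
t: 3.0
eef_pos: [549.2, 52.3, 133.8]
tcp_rot: [3.141, 0.0, -0.001]
ft_force: [0.4, -0.0, -0.4]
opening: 0.001
grip_force: 0.0
```

Emit:
{"api": "send_rows", "payload": {"series": "0 0.1 0 0 0 0;0 0.1 0 0 0 0;0 0.1 0 0 0 0;0 0.1 0 0 0 0;0 0.1 0 0 0 0"}}

```text
t: 3.62
eef_pos: [548.9, 22.7, 133.3]
tcp_rot: [3.142, -0.0, -0.0]
ft_force: [-0.4, 0.1, 0.5]
opening: 0.006
grip_force: 0.5
```

Emit:
{"api": "send_rows", "payload": {"series": "0 0.1 0 0 0 0;0 0.1 0 0 0 0;0 0.1 0 0 0 0;0 0.1 0 0 0 0;0 0.1 0 0 0 0"}}

```text
t: 4.25
eef_pos: [548.9, -7.3, 133.2]
tcp_rot: [3.142, 0.0, -0.0]
ft_force: [0.1, 0.5, 0.6]
opening: 0.004
grip_force: 0.5
```

Emit:
{"api": "send_rows", "payload": {"series": "0 0.15 0 0 0 0;0 0.15 0 0 0 0;0 0.15 0 0 0 0;0 0.15 0 0 0 0;0 0.15 0 0 0 0"}}

```text
t: 4.88
eef_pos: [548.9, -52.6, 133.2]
tcp_rot: [3.142, 0.0, -0.0]
ft_force: [0.4, 1.1, -0.9]
opening: 0.001
grip_force: 0.4
```

Emit:
{"api": "send_rows", "payload": {"series": "0 0.15 0 0 0 0;0 0.15 0 0 0 0;0 0.15 0 0 0 0;0 0.15 0 0 0 0;0 0.15 0 0 0 0"}}

```text
t: 5.5
eef_pos: [548.9, -97.5, 133.2]
tcp_rot: [3.142, -0.0, -0.0]
ft_force: [0.1, 0.3, -0.6]
opening: 0.007
grip_force: 0.4
```

```bash
cat > car.py <<'E'
from w import *
def car():
    c=cam('wrist'); W=cloud(c); z=W[...,2]
    m=(z>71)&(z<86)&(W[...,0]>570)&(W[...,0]<640)&(abs(W[...,1])<230)
    p=W[m]; r=p[p[:,0]>610]
    print('car rim y',np.percentile(p[:,1],[.5,99.5]).round(1),'far wall y',np.percentile(r[:,1],[1,99]).round(1),'centre',p[:,1].min()/2+p[:,1].max()/2,len(p)); return c
if __name__=='__main__': st(); car()
E
python3 car.py
```

```text
t 5.5 p [548.9 -97.5 133.2] rpy [180.  -0.  -0.] q [-0.294, 0.608, 1.872, -0.0, 0.661, 1.277] F [ 0.1  0.3 -0.6] op 0.007 gf 0.4
car rim y [-111.7   -2.3] far wall y [-111.1   -3. ] centre -56.780378200441646 4269
```

Emit:
{"api": "send_rows", "payload": {"series": "0 0.15 0 0 0 0;0 0.15 0 0 0 0;0 0.15 0 0 0 0;0 0.15 0 0 0 0;0 0.1 0 0 0 0"}}

```text
t: 6.18
eef_pos: [548.9, -139.6, 133.2]
tcp_rot: [3.141, -0.0, -0.0]
ft_force: [-0.6, 1.3, -0.5]
opening: 0.001
grip_force: 0.5
```

Emit:
{"api": "send_rows", "payload": {"series": "0 0.05 0 0 0 0;0 0.05 0 0 0 0;0 0.03 0 0 0 0;0 0.03 0 0 0 0"}}

```text
t: 6.68
eef_pos: [548.9, -148.5, 133.2]
tcp_rot: [3.142, -0.0, 0.0]
ft_force: [-0.5, 0.3, 0.9]
opening: 0.005
grip_force: 0.4
```

```bash
python3 car.py
```

```text
t 6.67 p [ 548.9 -148.5  133.2] rpy [180.  -0.   0.] q [-0.38, 0.619, 1.844, -0.0, 0.678, 1.19] F [-0.5  0.3  0.9] op 0.005 gf 0.4
car rim y [-162.6  -53.3] far wall y [-162.  -54.] centre -107.74848067072169 4262
```

Emit:
{"api": "send_rows", "payload": {"series": "0 0.03 0 0 0 0;0 0.03 0 0 0 0;0 0.03 0 0 0 0"}}

```text
t: 7.1
eef_pos: [548.9, -154.0, 133.2]
tcp_rot: [3.142, 0.0, -0.0]
ft_force: [-0.4, 2.4, -0.3]
opening: 0.004
grip_force: 1.2
```

Emit:
{"api": "send_rows", "payload": {"series": "0 0.03 0 0 0 0;0 0.02 0 0 0 0"}}

```text
t: 7.35
eef_pos: [548.8, -156.0, 133.1]
tcp_rot: [-3.14, 0.001, -0.001]
ft_force: [2.6, 14.9, 2.0]
opening: 0.008
grip_force: 7.7
```

Emit:
{"api": "send_rows", "payload": {"series": "0 0.02 0 0 0 0;0 0.02 0 0 0 0"}}

```text
t: 7.6
eef_pos: [548.8, -156.5, 133.1]
tcp_rot: [-3.137, 0.001, -0.001]
ft_force: [6.0, 31.2, 3.1]
opening: 0.006
grip_force: 15.6
```

```bash
python3 car.py
```

```text
t 7.6 p [ 548.8 -156.5  133.1] rpy [-1.798e+02  1.000e-01 -1.000e-01] q [-0.395, 0.622, 1.838, 0.005, 0.684, 1.173] F [ 6.  31.2  3.1] op 0.006 gf 15.6
car rim y [-170.3  -60.9] far wall y [-169.8  -61.8] centre -115.35765528222349 4769
```

Firmly on the stops at the loading end. Next I'll back off, rise and go over the cup while yawing to it.

Emit:
{"api": "send_rows", "payload": {"series": "0 -0.15 0 0 0 0;0 0 -1 0 0 0;0 0 -1 0 0 0;0 0 -0.7 0 0 0;-0.15 0.7 0 0 0 0", "fingers": 1}}

```text
t: 8.28
eef_pos: [540.8, -191.7, 299.0]
tcp_rot: [3.138, -0.006, 0.003]
ft_force: [-0.1, 0.1, 0.2]
opening: 0.473
grip_force: 0.0
```

Emit:
{"api": "send_rows", "payload": {"series": "-0.1 0.9 0 0 0 0;-0.05 0.9 0 0 0 0;0 0.9 0 0 0 0;0 0 0 0 0 -1;0 0 0 0 0 -1"}}

```text
t: 8.9
eef_pos: [530.4, -355.4, 294.9]
tcp_rot: [3.142, 0.0, 0.353]
ft_force: [0.8, -0.3, 0.8]
opening: 0.979
grip_force: 0.0
```

Emit:
{"api": "send_rows", "payload": {"series": "0 0 0 0 0 -1;0 0 0 0 0 -1;0 0 0 0 0 -1;0 0 0 0 0 -1;0 0 0 0 0 -1"}}

```text
t: 9.52
eef_pos: [530.7, -354.5, 295.2]
tcp_rot: [3.142, 0.0, 1.227]
ft_force: [-0.2, 0.6, 0.4]
opening: 0.999
grip_force: 0.0
```

Emit:
{"api": "send_rows", "payload": {"series": "0 0 0 0 0 -0.78;0 0 0 0 0 0;0 0 0 0 0 0"}}

```text
t: 9.9
eef_pos: [530.8, -354.4, 295.2]
tcp_rot: [3.142, 0.0, 1.355]
ft_force: [0.3, 0.3, -0.4]
opening: 1.003
grip_force: 0.0
```

```bash
python3 - <<'E'
from w import *
s=st(); c=cam('wrist'); save(c,'w2.png'); np.savez('w2.npz',**c); W=cloud(c)
z=W[...,2]; m=(z>66)&(z<82)&(W[...,1]<-250)&(W[...,1]>-460)&(W[...,0]>440)&(W[...,0]<640)
p=W[m][:,:2].astype(np.float32); r=cv2.minAreaRect(p); print(len(p),r,cv2.boxPoints(r).round(),np.median(z[m]))
hsv=cv2.cvtColor(c['color'],cv2.COLOR_RGB2HSV)
E
```

```text
t 9.9 p [ 530.8 -354.4  295.2] rpy [180.    0.   77.6] q [-0.692, 0.507, 1.521, -0.0, 1.113, -0.476] F [ 0.3  0.3 -0.4] op 1.003 gf 0.0
1286 ((533.0499877929688, -341.6062927246094), (110.95977020263672, 64.6305160522461), 78.33353424072266) [[ 490. -389.]
 [ 553. -402.]
 [ 576. -294.]
 [ 513. -281.]] 73.03745141152176
```

View pics/w2.png

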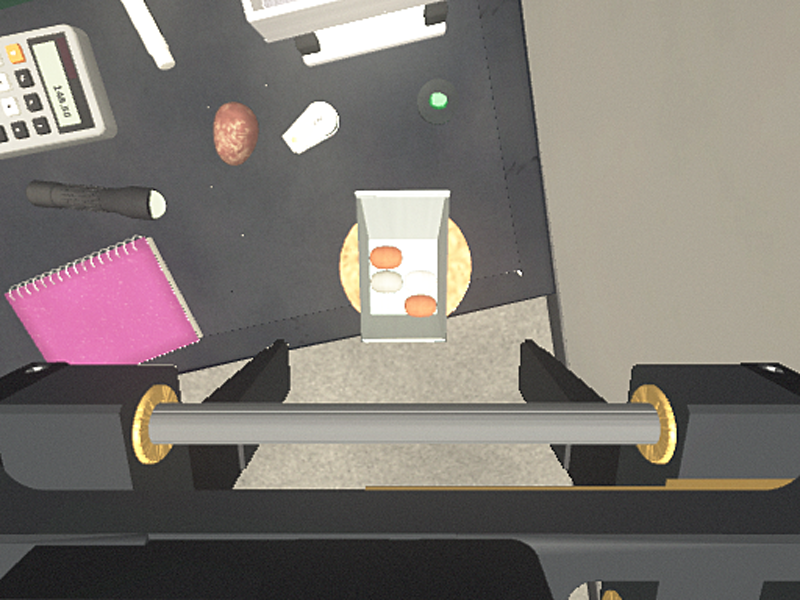

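The wrist view is aligned with the cup: rim at (403,265), lip at the top, four pebbles inside. The jar is at (437,100), the loupe at (312,127) and the brown stone at (236,132). I'll move behind the cup and tilt 40°, watching the joints.

Emit:
{"api": "send_rows", "payload": {"series": "-1 0 0 0 0 0;-1 0 0 0 0 -0.05;0 0 0 0 1 0;0 0 0 0 1 0"}}

```text
t: 10.45
eef_pos: [505.3, -472.1, 295.6]
tcp_rot: [3.141, -0.354, 1.365]
ft_force: [0.4, -0.3, -0.7]
opening: 1.0
grip_force: 0.0
```

Emit:
{"api": "send_rows", "payload": {"series": "0 0 0 0 1 0;0 0 0 0 1 0;0 0 0 0 0 0;0 0 0 0 0 0"}}

```text
t: 10.95
eef_pos: [505.6, -471.5, 295.4]
tcp_rot: [-3.141, -0.694, 1.366]
ft_force: [0.3, -0.2, 0.6]
opening: 0.999
grip_force: 0.0
```

```bash
cat > plan.py <<'E'
from w import *
def to(g,lip_yaw,phi,ng=59):
    """TCP target for grasp point g, tool x heading lip_yaw(deg), tilt phi about tool y; prints delta in current tool axes"""
    s=env.state(); R0=Ro.from_euler('xyz',s['tcp_rot']).as_matrix()
    R1=(Ro.from_euler('z',lip_yaw,degrees=True)*Ro.from_euler('x',180,degrees=True)*Ro.from_euler('y',phi,degrees=True)).as_matrix()
    T=np.array(g)-ng*R1[:,2]
    print('TCP target',T.round(1),'delta/60 in tool axes',(R0.T@(T-s['eef_pos'])/60).round(3),'turn/10deg',(np.degrees(Ro.from_matrix(R0.T@R1).as_rotvec())/10).round(3),'target-tool z',R1[:,2].round(3))
E
python3 - <<'E'
from plan import *
st(); to([529,-360.7,51],78.1,40)
E
```

```text
t 10.95 p [ 505.6 -471.5  295.4] rpy [-180.   -39.8   78.2] q [-0.977, 0.733, 1.206, 0.481, 1.711, -0.829] F [ 0.3 -0.2  0.6] op 0.999 gf 0.0
TCP target [ 521.2 -397.8   96.2] delta/60 in tool axes [-1.159  0.006  3.354] turn/10deg [-0.012  0.023  0.011] target-tool z [ 0.133  0.629 -0.766]
```

```bash
cat > kin.py <<'E'
from plan import *
from scipy.optimize import least_squares
D=[((-1.2856,.49156,1.5595,0,1.0917,-.1056),(238.04,-577.7,291.65)),((-.163,.378,1.856,0,.911,1.407),(517.1,-18.2,260.7)),((-.022,.423,1.769,0,.948,1.548),(551.5,53.8,263.3)),((-.294,.608,1.872,0,.661,1.277),(548.9,-97.5,133.2)),((-.38,.619,1.844,0,.678,1.19),(548.9,-148.5,133.2)),((-.692,.507,1.521,0,1.113,-.476),(530.8,-354.4,295.2)),((-.977,.733,1.206,.481,1.711,-.829),(505.6,-471.5,295.4))]
def r(ax,a): return Ro.from_euler(ax,a)
def fk(q,k,s=1):
    a1,d1,a2,e,d4,d6,b,b2=k
    F=r('z',q[0])*r('y',q[1]+q[2])
    W=F*r('z',s*q[3]); H=W*r('y',q[4])
    T=H*r('z',q[5]-np.pi/2)
    p=r('z',q[0]).apply([a1,b,d1])+(r('z',q[0])*r('y',q[1])).apply([0,0,a2])+F.apply([e,0,d4])+W.apply([0,b2,0])+H.apply([0,0,d6])
    return p,T
def fit():
    best=None
    for s in (1,-1):
        f=lambda k: np.concatenate([np.concatenate([fk(q,k,s)[0]-p for q,p in D]),(k-k0)*.01])
        k0=np.array([150,400,450,0,450,250,30,30.])
        o=least_squares(f,k0); 
        if best is None or o.cost<best[0]: best=(o.cost,s,o.x,np.abs(o.fun[:21]).max())
    return best
def ik(p,R,k,s,q0):
    def f(q):
        P,T=fk(q,k,s); return np.r_[P-p,300*(R.inv()*T).as_rotvec()]
    o=least_squares(f,q0); return o.x,np.abs(o.fun).max()
if __name__=='__main__':
    c,s,k,m=fit(); print(s,k.round(1),m)
    print('rot check',np.degrees((Ro.from_euler('xyz',[-180,-39.8,78.2],degrees=True).inv()*fk(D[-1][0],k,s)[1]).magnitude()),np.degrees((Ro.from_euler('xyz',[180,0,0],degrees=True).inv()*fk(D[3][0],k,s)[1]).magnitude()))
    for yaw in (60,78,90,110):
      for ang in (0,-50,-55,-60):   # tool tilt; lip fixed
        # lip tip = 40-ang; grasp from lip rel: cup (+74,-23)
        a=np.radians(40-ang); L=np.array([np.cos(np.radians(yaw)),np.sin(np.radians(yaw)),0]); U=np.array([0,0,1.])
        cz=np.cos(a)*U+np.sin(a)*L; cx=-np.cos(a)*L+np.sin(a)*U   # cup axes after tipping
        lip=np.array([552,-115,95])-L*18
        g=lip+74*cx-23*cz
        R=r('z',np.radians(yaw))*r('x',np.pi)*r('y',np.radians(ang)); p=g-59*R.as_matrix()[:,2]
        q,e=ik(p,R,k,s,np.array([-.4,.5,1.6,-.3,1.2,-.3])); print(yaw,ang,p.round(),q.round(2),round(e,1))
E
python3 kin.py
```

```text
1 [-2.000e-01  1.981e+02  5.868e+02  4.360e+01  4.115e+02  1.951e+02
  6.590e+01 -1.000e-01] 0.15271006524375252
rot check 179.9993916900735 179.98833038546005
60 0 [ 507. -192.  184.] [-0.48  0.51  1.87  0.    0.75 -3.1 ] 0.0
60 -50 [ 554. -111.  207.] [-0.08  0.68  1.69 -0.79  1.34 -2.28] 0.0
60 -55 [ 559. -103.  205.] [-0.05  0.71  1.67 -0.83  1.42 -2.24] 0.0
60 -60 [564. -95. 201.] [-0.02  0.75  1.65 -0.87  1.49 -2.21] 0.0
78 0 [ 533. -203.  184.] [-0.48  0.55  1.8  -0.    0.79 -3.41] 0.0
78 -50 [ 553. -111.  207.] [-0.05  0.63  1.8  -0.98  1.15 -2.36] 0.0
78 -55 [ 555. -101.  205.] [-0.02  0.66  1.79 -1.03  1.22 -2.3 ] 0.0
78 -60 [557. -92. 201.] [ 0.01  0.69  1.79 -1.07  1.29 -2.25] 0.0
90 0 [ 552. -204.  184.] [-0.47  0.57  1.76  0.    0.82 -3.61] 0.0
90 -50 [ 552. -111.  207.] [-0.05  0.6   1.88 -1.12  1.01 -2.38] 0.0
90 -55 [ 552. -101.  205.] [-0.01  0.62  1.88 -1.19  1.08 -2.3 ] 0.0
90 -60 [552. -92. 201.] [ 0.02  0.66  1.89 -1.24  1.16 -2.23] 0.0
110 0 [ 583. -199.  184.] [-0.44  0.6   1.69  0.    0.85  2.36] 0.0
110 -50 [ 551. -111.  207.] [-0.07  0.55  2.01  1.7  -0.78  0.77] 0.0
110 -55 [ 547. -102.  205.] [-0.04  0.57  2.03  1.61 -0.86  0.89] 0.0
110 -60 [544. -93. 201.] [-0.    0.6   2.05  1.54 -0.95  1.  ] 0.0
```

The kinematic fit is good to 0.15 mm, and pouring with the lip heading 60° stays within the joint ranges. Approaching the cup.

Emit:
{"api": "send_rows", "payload": {"series": "-0.6 0 0 0 0 0;-0.56 0 0 0 0 0;0 0 1 0 0 0;0 0 1 0 0 0"}}

```text
t: 11.45
eef_pos: [510.5, -447.3, 158.2]
tcp_rot: [3.14, -0.693, 1.367]
ft_force: [0.6, -0.6, -0.8]
opening: 1.002
grip_force: 0.0
```

```bash
python3 - <<'E'
from plan import *
st(); to([529,-360.7,51],78.1,40)
E
```

```text
t 11.45 p [ 510.5 -447.3  158.2] rpy [179.9 -39.7  78.3] q [-0.953, 0.846, 1.359, 0.491, 1.465, -0.936] F [ 0.6 -0.6 -0.8] op 1.002 gf 0.0
TCP target [ 521.2 -397.8   96.2] delta/60 in tool axes [-0.012  0.006  1.335] turn/10deg [-0.007  0.027  0.018] target-tool z [ 0.133  0.629 -0.766]
```

Emit:
{"api": "send_rows", "payload": {"series": "0 0 0.7 0 0 0;0 0 0.4 0 0 0;0 0 0.23 0 0 0;0 0 0 0 0 0"}}

```text
t: 11.95
eef_pos: [521.1, -397.6, 97.8]
tcp_rot: [3.141, -0.697, 1.368]
ft_force: [0.1, 0.8, -0.6]
opening: 1.001
grip_force: 0.0
```

Emit:
{"api": "send_rows", "payload": {"series": "0 0 0 0 0 0;0 0 0 0 0 0;0 0 0 0 0 0;0 0 0 0 0 0;0 0 0 0 0 0", "fingers": 0.4}}

```text
t: 12.58
eef_pos: [520.7, -398.3, 97.6]
tcp_rot: [3.141, -0.698, 1.367]
ft_force: [-1.3, -2.5, 2.8]
opening: 0.672
grip_force: 30.0
```

```bash
python3 w.py
```

```text
t 12.57 p [ 520.7 -398.3   97.6] rpy [180.  -40.   78.3] q [-0.902, 0.887, 1.468, 0.534, 1.319, -0.976] F [-1.3 -2.5  2.8] op 0.672 gf 30.0
```

Gripped at 64 mm as expected. I'll work out the carry-and-pour rows.

```bash
cat > pour.py <<'E'
from kin import *
def pose(tip,yaw,lip,gx=74,gz=-21.6,phi=40):
    a=np.radians(tip); L=np.array([np.cos(np.radians(yaw)),np.sin(np.radians(yaw)),0]); U=np.array([0,0,1.])
    cz=np.cos(a)*U+np.sin(a)*L; cx=-np.cos(a)*L+np.sin(a)*U
    g=np.array(lip,float)+gx*cx+gz*cz
    R=r('z',np.radians(yaw))*r('x',np.pi)*r('y',np.radians(phi-tip)); return g-59*R.as_matrix()[:,2],R
def rows(wps,k=None,start=None):
    s=env.state(); P,R=(s['eef_pos'],Ro.from_euler('xyz',s['tcp_rot'])) if start is None else start
    for w in wps:
        p,R1=pose(*w); d=R.inv().apply(p-P)/60; t=np.degrees((R.inv()*R1).as_rotvec())/10
        print(w[0],p.round(),'d',d.round(2),'turn',t.round(2)); P,R=p,R1
E
python3 - <<'E'
from pour import *
L=(543,-131); s=env.state()
rows([(0,78.2,(543.4,-288.5,190))])
pr=[(0,78.2,(543.4,-288.5,190))]
W=[(0,78,(543.4,-288,190)),(0,70,(543,-210,190)),(0,62,(543,-131,190))]+[(t,62,(*L,z)) for t,z in [(10,176),(20,160),(30,144),(40,128),(50,115),(55,112),(60,109),(65,106),(70,103),(75,100),(80,99),(85,98),(90,98),(95,98),(100,98)]]
rows(W)
c,sg,k,m=fit()
for w in (W[0],W[2],W[7],W[-1]):
    p,R=pose(*w); q,e=ik(p,R,k,sg,np.array([-.4,.5,1.6,.1,1.2,-.3]));print(w[0],q.round(2),round(e,1))
E
```

```text
0 [ 521. -398.  214.] d [ 1.24 -0.   -1.48] turn [-0.    0.    0.01]
0 [ 520. -397.  214.] d [ 1.25 -0.01 -1.47] turn [-0.02  0.    0.02]
0 [ 505. -315.  214.] d [ 0.99 -0.54  0.83] turn [-0.51 -0.    0.61]
0 [ 490. -230.  214.] d [ 0.96 -0.71  0.81] turn [-0.51  0.    0.61]
10 [ 493. -225.  219.] d [ 0.13  0.   -0.  ] turn [ 0. -1.  0.]
20 [ 497. -217.  220.] d [0.15 0.   0.05] turn [-0. -1. -0.]
30 [ 503. -206.  220.] d [0.19 0.   0.07] turn [ 0. -1. -0.]
40 [ 510. -193.  218.] d [0.23 0.   0.08] turn [ 0. -1.  0.]
50 [ 518. -179.  216.] d [ 0.28 -0.    0.04] turn [ 0. -1. -0.]
55 [ 522. -171.  217.] d [ 0.14 -0.   -0.05] turn [ 0.  -0.5 -0. ]
60 [ 526. -162.  218.] d [ 0.15  0.   -0.05] turn [ 0.  -0.5  0. ]
65 [ 531. -154.  217.] d [ 0.15  0.   -0.05] turn [ 0.  -0.5  0. ]
70 [ 535. -145.  216.] d [ 0.16  0.   -0.05] turn [-0.  -0.5 -0. ]
75 [ 540. -136.  214.] d [ 0.16  0.   -0.05] turn [-0.  -0.5  0. ]
80 [ 545. -128.  213.] d [ 0.14  0.   -0.08] turn [ 0.  -0.5 -0. ]
85 [ 549. -119.  212.] d [ 0.15 -0.   -0.08] turn [-0.  -0.5  0. ]
90 [ 554. -110.  210.] d [ 0.14  0.   -0.1 ] turn [ 0.  -0.5 -0. ]
95 [ 559. -102.  207.] d [ 0.14  0.   -0.1 ] turn [ 0.  -0.5  0. ]
100 [563. -93. 204.] d [ 0.14  0.   -0.1 ] turn [ 0.  -0.5 -0. ]
0 [-0.9   0.75  1.42  0.52  1.48 -4.02] 0.0
0 [-0.79  0.55  1.87  0.76  1.11 -3.92] 0.0
50 [-0.39  0.49  1.82 -0.23  0.86 -2.89] 0.0
100 [-0.02  0.74  1.66 -0.89  1.47 -2.22] 0.0
```

Emit:
{"api": "send_rows", "payload": {"series": "0.3 0 -0.36 0 0 0;0.5 0 -0.6 0 0 0;0.45 0 -0.51 0 0 0;0 0 0 0 0 0"}}

```text
t: 13.08
eef_pos: [521.3, -397.7, 216.0]
tcp_rot: [3.136, -0.695, 1.37]
ft_force: [-0.3, -0.3, -3.3]
opening: 0.672
grip_force: 30.0
```

Emit:
{"api": "send_rows", "payload": {"series": "0.5 -0.27 0.42 -0.25 0 0.3;0.5 -0.27 0.42 -0.26 0 0.31;0.48 -0.36 0.4 -0.25 0 0.3;0.48 -0.36 0.4 -0.26 0 0.31;0 0 0 0 0 0"}}

```text
t: 13.7
eef_pos: [494.3, -225.3, 212.6]
tcp_rot: [-3.137, -0.698, 1.087]
ft_force: [-0.5, -1.7, -2.2]
opening: 0.676
grip_force: 30.0
```

```bash
python3 - <<'E'
from pour import *
st(); rows([(0,62,(543,-131,190)),(10,62,(543,-131,176))])
E
```

```text
t 13.7 p [ 494.3 -225.3  212.6] rpy [-179.7  -40.    62.3] q [-0.776, 0.55, 1.865, 0.757, 1.109, -0.776] F [-0.5 -1.7 -2.2] op 0.676 gf 30.0
0 [ 490. -230.  214.] d [-0.06 -0.02 -0.07] turn [-0.05 -0.    0.02]
10 [ 493. -225.  219.] d [ 0.13  0.   -0.  ] turn [ 0. -1.  0.]
```

Emit:
{"api": "send_rows", "payload": {"series": "0.07 -0.02 -0.07 -0.05 -1 0;0.15 0 0.05 0 -1 0;0.19 0 0.07 0 -1 0;0.23 0 0.08 0 -1 0;0.28 0 0.04 0 -1 0"}}

```text
t: 14.32
eef_pos: [519.8, -180.9, 216.0]
tcp_rot: [3.134, 0.181, 1.082]
ft_force: [-0.6, 0.6, -2.3]
opening: 0.675
grip_force: 30.0
```

```bash
python3 - <<'E'
from pour import *
st(); rows([(50,62,(543,-131,115)),(75,62,(543,-131,100))])
E
```

```text
t 14.32 p [ 519.8 -180.9  216. ] rpy [179.6  10.4  62. ] q [-0.391, 0.489, 1.817, -0.239, 0.86, 0.255] F [-0.6  0.6 -2.3] op 0.675 gf 30.0
50 [ 518. -179.  216.] d [ 0.02 -0.05 -0.  ] turn [0.04 0.04 0.  ]
75 [ 540. -136.  214.] d [ 0.79  0.   -0.11] turn [-0.  -2.5  0. ]
```

Emit:
{"api": "send_rows", "payload": {"series": "0.14 0 -0.05 0 -0.5 0;0.15 0 -0.05 0 -0.5 0;0.15 0 -0.05 0 -0.5 0;0.16 0 -0.05 0 -0.5 0;0.16 0 -0.05 0 -0.5 0"}}

```text
t: 14.95
eef_pos: [542.0, -138.7, 213.8]
tcp_rot: [3.135, 0.614, 1.08]
ft_force: [-0.1, 0.4, -2.4]
opening: 0.666
grip_force: 30.0
```

Emit:
{"api": "send_rows", "payload": {"series": "0.14 0 -0.08 0 -0.5 0;0.15 0 -0.08 0 -0.5 0;0.14 0 -0.1 0 -0.5 0;0.14 0 -0.1 0 -0.5 0;0.14 0 -0.1 0 -0.5 0"}}

```text
t: 15.58
eef_pos: [565.3, -94.8, 202.9]
tcp_rot: [3.13, 1.051, 1.074]
ft_force: [0.3, -0.1, -2.2]
opening: 0.672
grip_force: 30.0
```

Emit:
{"api": "send_rows", "payload": {"series": "0 0 0 0 0 0;0 0 0 0 0 0;0 0 0 0 0 0;0 0 0 0 0 0;0 0 0 0 0 0"}}

```text
t: 16.2
eef_pos: [564.6, -94.9, 204.3]
tcp_rot: [3.127, 1.047, 1.071]
ft_force: [-0.3, 1.1, -0.7]
opening: 0.674
grip_force: 30.0
```

```bash
python3 - <<'E'
from w import *
st(); c=cam('wrist'); c2=cam('top'); im=np.hstack([c['color'],c2['color']])
cv2.imwrite('pics/p1.png',cv2.resize(im,(800,300))[:,:,::-1])
E
```

```text
t 16.2 p [564.6 -94.9 204.3] rpy [179.2  60.   61.4] q [-0.019, 0.735, 1.658, -0.892, 1.468, 0.921] F [-0.3  1.1 -0.7] op 0.674 gf 30.0
```

View pics/p1.png

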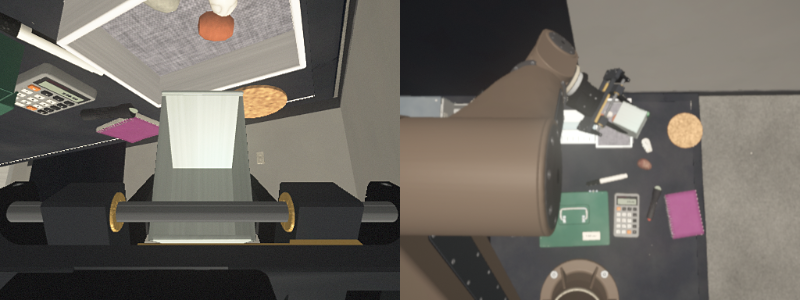

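The cup is empty, with pebbles visible in the pan at the top of the wrist view (160–235, 5–25). I'll return the cup.

```bash
python3 - <<'E'
from pour import *
L=(543,-131)
rows([(t,62,(*L,z)) for t,z in [(90,102),(80,106),(70,110),(60,115),(50,122),(40,135),(30,150),(20,165),(10,180),(0,195)]]+[(0,70,(543,-210,195)),(0,78.2,(543.4,-288.5,190)),(0,78.2,(543.4,-288.5,76))])
E
```

```text
90 [ 554. -110.  214.] d [-0.3  -0.03  0.19] turn [ 0.03  1.   -0.03]
80 [ 545. -128.  220.] d [-0.29  0.    0.18] turn [-0.  1.  0.]
70 [ 535. -145.  223.] d [-0.29 -0.    0.18] turn [-0.  1.  0.]
60 [ 526. -162.  224.] d [-0.28 -0.    0.15] turn [0. 1. 0.]
50 [ 518. -179.  223.] d [-0.28 -0.    0.12] turn [-0.  1. -0.]
40 [ 510. -193.  225.] d [-0.28  0.    0.01] turn [0. 1. 0.]
30 [ 503. -206.  226.] d [-0.24 -0.   -0.02] turn [-0.  1. -0.]
20 [ 497. -217.  225.] d [-0.2  -0.   -0.02] turn [-0.  1.  0.]
10 [ 493. -225.  223.] d [-0.16 -0.   -0.01] turn [0. 1. 0.]
0 [ 490. -230.  219.] d [-0.12  0.    0.01] turn [-0.  1. -0.]
0 [ 505. -315.  219.] d [-0.88  0.88 -0.74] turn [ 0.51  0.   -0.61]
0 [ 521. -398.  214.] d [-0.98  0.72 -0.71] turn [ 0.53  0.   -0.63]
0 [ 521. -398.  100.] d [-1.22 -0.    1.46] turn [0. 0. 0.]
```

Emit:
{"api": "send_rows", "payload": {"series": "-0.3 -0.03 0.19 0.03 1 -0.03;-0.29 0 0.18 0 1 0;-0.29 0 0.18 0 1 0;-0.28 0 0.15 0 1 0;-0.28 0 0.12 0 1 0"}}

```text
t: 16.92
eef_pos: [517.9, -179.0, 223.6]
tcp_rot: [3.14, 0.17, 1.083]
ft_force: [0.6, -0.1, -2.0]
opening: 0.672
grip_force: 30.0
```

Emit:
{"api": "send_rows", "payload": {"series": "-0.28 0 0.01 0 1 0;-0.24 0 -0.02 0 1 0;-0.2 0 -0.02 0 1 0;-0.16 0 -0.01 0 1 0;-0.12 0 0.01 0 1 0"}}

```text
t: 17.55
eef_pos: [490.6, -230.6, 219.2]
tcp_rot: [3.139, -0.703, 1.084]
ft_force: [-0.3, 1.1, -1.1]
opening: 0.671
grip_force: 30.0
```

Emit:
{"api": "send_rows", "payload": {"series": "-0.44 0.44 -0.37 0.26 0 -0.3;-0.44 0.44 -0.37 0.25 0 -0.31;-0.49 0.36 -0.36 0.27 0 -0.31;-0.49 0.36 -0.35 0.26 0 -0.32;0 0 0 0 0 0"}}

```text
t: 18.18
eef_pos: [526.8, -399.4, 212.3]
tcp_rot: [-3.141, -0.698, 1.364]
ft_force: [-1.2, 1.0, -1.2]
opening: 0.673
grip_force: 30.0
```

```bash
python3 - <<'E'
from pour import *
st(); rows([(0,78.3,(543.4,-288.5,74.8))])
P=np.array([520.9,-398.3,98.3]);s=env.state();R=Ro.from_euler('xyz',s['tcp_rot']);print(R.inv().apply(P-s['eef_pos'])/60)
E
```

```text
t 18.18 p [ 526.8 -399.4  212.3] rpy [-179.9  -40.    78.1] q [-0.896, 0.754, 1.402, 0.52, 1.488, -0.87] F [-1.2  1.  -1.2] op 0.673 gf 30.0
0 [ 521. -398.   98.] d [-1.22 -0.1   1.45] turn [ 0.    0.   -0.01]
[-1.22188342 -0.09862252  1.45448644]
```

Emit:
{"api": "send_rows", "payload": {"series": "-0.5 -0.1 0.6 0 0 0;-0.4 0 0.48 0 0 0;-0.22 0 0.26 0 0 0;-0.1 0 0.11 0 0 0;0 0 0 0 0 0"}}

```text
t: 18.8
eef_pos: [520.9, -396.1, 100.2]
tcp_rot: [-3.141, -0.698, 1.365]
ft_force: [-1.3, 0.6, -0.6]
opening: 0.673
grip_force: 30.0
```

```bash
python3 w.py
```

```text
t 18.8 p [ 520.9 -396.1  100.2] rpy [-180.   -40.    78.2] q [-0.9, 0.882, 1.472, 0.535, 1.319, -0.974] F [-1.3  0.6 -0.6] op 0.673 gf 30.0
```

Emit:
{"api": "send_rows", "payload": {"series": "-0.025 0 0.005 0 0 0;-0.025 0 0.005 0 0 0;0 0 0 0 0 0"}}

```text
t: 19.18
eef_pos: [520.4, -398.2, 97.7]
tcp_rot: [-3.142, -0.698, 1.365]
ft_force: [0.4, -0.5, -0.9]
opening: 0.674
grip_force: 30.0
```

```bash
python3 w.py
```

```text
t 19.18 p [ 520.4 -398.2   97.7] rpy [-180.   -40.    78.2] q [-0.902, 0.887, 1.469, 0.534, 1.318, -0.976] F [ 0.4 -0.5 -0.9] op 0.674 gf 30.0
```

Back at the original grip pose. I'll release and withdraw along the tool axis.

Emit:
{"api": "send_rows", "payload": {"series": "0 0 0 0 0 0;0 0 0 0 0 0;0 0 0 0 0 0;0 0 0 0 0 0", "fingers": 1}}

```text
t: 19.68
eef_pos: [520.4, -398.0, 97.4]
tcp_rot: [-3.141, -0.698, 1.365]
ft_force: [0.1, -0.7, -0.2]
opening: 0.986
grip_force: 0.0
```

Emit:
{"api": "send_rows", "payload": {"series": "0 0 -0.5 0 0 0;0 0 -1 0 0 0;0 0 -1 0 0 0;0.5 0 -0.6 0 0 0;0.6 0 -0.8 0 0 0"}}

```text
t: 20.3
eef_pos: [499.6, -496.0, 319.6]
tcp_rot: [-3.139, -0.7, 1.363]
ft_force: [0.1, -1.2, -0.0]
opening: 1.0
grip_force: 0.0
```

```bash
python3 - <<'E'
from plan import *
st(); c=cam('wrist'); W=cloud(c); np.savez('w3.npz',**c)
c2=cam('top'); np.savez('top3.npz',**c2); im=np.hstack([c['color'],c2['color']]); cv2.imwrite('pics/p2.png',cv2.resize(im,(800,300))[:,:,::-1])
for Wn,n in ((W,'wrist'),(cloud(c2),'top')):
    for nm,x0,x1,y0,y1,z0,z1 in [('brown',380,465,-265,-160,7,40),('cup',440,640,-450,-250,66,82),('grey',340,440,190,290,7,40)]:
        z=Wn[...,2]; m=(z>z0)&(z<z1)&(Wn[...,0]>x0)&(Wn[...,0]<x1)&(Wn[...,1]>y0)&(Wn[...,1]<y1)
        if m.sum()<20: print(n,nm,'none'); continue
        p=Wn[m]; r=cv2.minAreaRect(p[:,:2].astype(np.float32)); print(n,nm,m.sum(),np.round(r[0],1),np.round(r[1]),round(r[2],1),'z95',np.percentile(p[:,2],97).round(1))
to([424,-214,60],0,0)
E
```

```text
t 20.3 p [ 499.6 -496.   319.6] rpy [-179.8  -40.1   78.1] q [-1.001, 0.741, 1.126, 0.479, 1.79, -0.814] F [ 0.1 -1.2 -0. ] op 1.0 gf 0.0
wrist brown 381 [ 434.4 -216.5] [59. 42.] 2.9 z95 23.0
wrist cup 874 [ 532.7 -341.4] [112.  64.] 77.9 z95 75.9
wrist grey 119 [385.1 239. ] [28. 27.] 64.2 z95 20.8
top brown 197 [ 431.2 -211.8] [55. 42.] 13.1 z95 25.1
top cup 317 [ 534.8 -340.5] [112.  65.] 77.8 z95 77.6
top grey 133 [387.  242.3] [28. 33.] 48.4 z95 22.4
TCP target [ 424. -214.  119.] delta/60 in tool axes [ 1.162 -2.232  5.419] turn/10deg [-2.665 -3.345  7.5  ] target-tool z [ 0. -0. -1.]
```

View pics/p2.png

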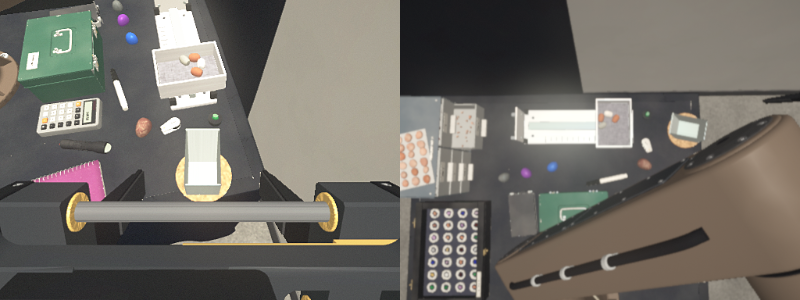

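The cup stands on its coaster as before, and four pebbles lie in the pan at (190,62). Now I'll go over the brown stone.

Emit:
{"api": "send_rows", "payload": {"series": "0 0 0 0 -1 0;0 0 0 0 -1 0;0 0 0 0 -1 0;0 0 0 0 -1 0.4;0 0 0 0 0 0.41", "fingers": 0.54}}

```text
t: 21.02
eef_pos: [500.7, -494.3, 319.5]
tcp_rot: [-3.136, 0.003, 1.224]
ft_force: [-0.1, -0.3, -0.5]
opening: 0.561
grip_force: 0.0
```

```bash
python3 - <<'E'
from plan import *
st(); to([424,-214,200],70,0)
E
```

```text
t 21.02 p [ 500.7 -494.3  319.5] rpy [-179.7    0.2   70.1] q [-0.871, 0.587, 1.306, -0.006, 1.251, -0.523] F [-0.1 -0.3 -0.5] op 0.561 gf 0.0
TCP target [ 424. -214.  259.] delta/60 in tool axes [ 3.963 -2.783  1.013] turn/10deg [-0.033  0.016  0.015] target-tool z [ 0. -0. -1.]
```

Emit:
{"api": "send_rows", "payload": {"series": "0.8 -0.56 0 -0.03 0 0;0.8 -0.56 0.3 0 0 0;0.8 -0.56 0.3 0 0 0;0.8 -0.56 0.4 0 0 0;0.7 -0.5 0 0 0 0"}}

```text
t: 21.65
eef_pos: [423.7, -218.4, 258.2]
tcp_rot: [-3.138, -0.001, 1.224]
ft_force: [0.4, 0.1, 0.1]
opening: 0.54
grip_force: 0.0
```

Emit:
{"api": "send_rows", "payload": {"series": "0 0 0 0 0 0"}}

```text
t: 21.78
eef_pos: [424.0, -217.8, 259.7]
tcp_rot: [-3.139, -0.0, 1.227]
ft_force: [-0.4, -0.7, -1.2]
opening: 0.536
grip_force: 0.0
```

```bash
cat > stone.py <<'E'
from plan import *
def stone(x,y,rad=38,cam_='wrist'):
    c=cam(cam_); W=cloud(c); z=W[...,2]
    m=(z>6)&(z<40)&(np.hypot(W[...,0]-x,W[...,1]-y)<rad)
    n,l,_,_=cv2.connectedComponentsWithStats(m.astype(np.uint8)); 
    i=1+np.argmax([(l==j).sum() for j in range(1,n)]); p=W[l==i]
    r=cv2.minAreaRect(p[:,:2].astype(np.float32)); col=c['color'][l==i].mean(0).round()
    ctr=p[:,:2].mean(0); ev,E=np.linalg.eigh(np.cov((p[:,:2]-ctr).T)); a=np.degrees(np.arctan2(E[1,1],E[0,1]))
    print(len(p),'rect',np.round(r[0],1),np.round(r[1],1),round(r[2],1),'mean',ctr.round(1),'axis',round(a%180,1),'ztop',np.percentile(p[:,2],98).round(1),'col',col); return c,W
E
python3 - <<'E'
from stone import *
st(); c,W=stone(424,-214); z=W[...,2]
m=(z>6)&(z<40)&(abs(W[...,0]-495)<32)&(abs(W[...,1]+225)<35); p=W[m]; r=cv2.minAreaRect(p[:,:2].astype(np.float32)); print('loupe',r,cv2.boxPoints(r).round())
E
```

```text
t 21.77 p [ 424.  -217.8  259.7] rpy [-179.9   -0.    70.3] q [-0.613, 0.325, 1.95, -0.0, 0.869, -0.269] F [-0.4 -0.7 -1.2] op 0.536 gf 0.0
814 rect [ 422.1 -214.9] [45.6 33.5] 69.5 mean [ 422.6 -212.7] axis 63.9 ztop 23.2 col [181. 132. 111.]
loupe ((483.8087158203125, -224.92214965820312), (44.609745025634766, 23.83307647705078), 25.715984344482422) [[ 459. -224.]
 [ 469. -245.]
 [ 509. -226.]
 [ 499. -205.]]
```

Emit:
{"api": "send_rows", "payload": {"series": "0.046 -0.084 0.5 0 0 0;0 0 0.9 0 0 0;0 0 0.9 0 0 0;0 0 0.4 0 0 0;0 0 0.2 0 0 0", "fingers": 0.485}}

```text
t: 22.45
eef_pos: [421.1, -217.0, 84.1]
tcp_rot: [-3.139, -0.0, 1.224]
ft_force: [0.2, -0.1, 0.5]
opening: 0.486
grip_force: 0.0
```

Emit:
{"api": "send_rows", "payload": {"series": "0 0 0.05 0 0 0;0 0 0 0 0 0"}}

```text
t: 22.7
eef_pos: [421.3, -216.6, 83.3]
tcp_rot: [-3.141, 0.001, 1.224]
ft_force: [-0.1, -0.7, 0.8]
opening: 0.486
grip_force: 0.0
```

Emit:
{"api": "send_rows", "payload": {"series": "0 0 0 0 0 0;0 0 0 0 0 0;0 0 0 0 0 0;0 0 0 0 0 0", "fingers": 0.2}}

```text
t: 23.2
eef_pos: [421.2, -216.4, 83.2]
tcp_rot: [-3.141, 0.0, 1.224]
ft_force: [-1.3, -0.6, 7.5]
opening: 0.326
grip_force: 29.9
```

```bash
python3 w.py
```

```text
t 23.2 p [ 421.2 -216.4   83.2] rpy [-180.     0.    70.1] q [-0.614, 0.628, 2.104, -0.001, 0.41, -0.266] F [-1.3 -0.6  7.5] op 0.326 gf 29.9
```

Emit:
{"api": "send_rows", "payload": {"series": "0 0 -0.2 0 0 0;0 0 -0.5 0 0 0;0 0 -0.8 0 0 0;0 0 -0.8 0 0 0;0 0 0 0 0 0"}}

```text
t: 23.82
eef_pos: [421.8, -216.6, 224.1]
tcp_rot: [3.137, 0.002, 1.224]
ft_force: [0.7, -0.9, -1.6]
opening: 0.329
grip_force: 29.7
```

```bash
python3 - <<'E'
from plan import *
st(); c=cam('wrist'); np.savez('w4.npz',**c); save(c,'w4.png'); W=cloud(c); z=W[...,2]
m=(z>47)&(z<70)&(abs(W[...,0]-549)<66)&(abs(W[...,1]+115)<45)
n,l,s,_=cv2.connectedComponentsWithStats(m.astype(np.uint8))
for i in range(1,n):
    if s[i,4]>15: p=W[l==i]; print(s[i,4],p.mean(0).round(),p.min(0).round(),p.max(0).round())
E
```

```text
t 23.82 p [ 421.8 -216.6  224.1] rpy [1.797e+02 1.000e-01 7.020e+01] q [-0.614, 0.372, 1.999, -0.001, 0.765, -0.267] F [ 0.7 -0.9 -1.6] op 0.329 gf 29.7
162 [541. -88.  54.] [534. -92.  47.] [551. -81.  60.]
432 [ 575. -105.   56.] [ 568. -112.   47.] [588. -94.  62.]
801 [ 562. -121.   57.] [ 551. -133.   47.] [ 577. -109.   62.]
```

View pics/w4.png

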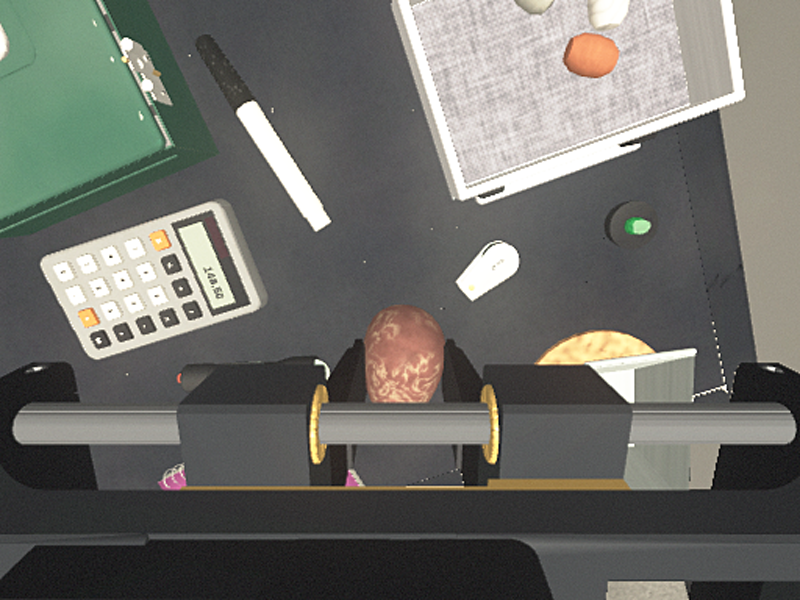

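The stone is held well at (403,355), and the pan's near-left area is free at (490,140). Placing it there.

Emit:
{"api": "send_rows", "payload": {"series": "0 0 0 0 0 -1;0 0 0 0 0 -0.98;0.42 0.53 0 0 0 0;0.42 0.53 0 0 0 0;0.42 0.53 0 0 0 0"}}

```text
t: 24.5
eef_pos: [517.1, -139.8, 219.2]
tcp_rot: [-3.138, -0.001, 1.57]
ft_force: [-0.0, -0.4, -0.9]
opening: 0.331
grip_force: 29.7
```

Emit:
{"api": "send_rows", "payload": {"series": "0 0 0 0 0 0;0 0 0 0 0 0"}}

```text
t: 24.75
eef_pos: [515.9, -140.7, 219.5]
tcp_rot: [-3.138, -0.001, 1.57]
ft_force: [-0.1, -1.4, -0.3]
opening: 0.323
grip_force: 29.7
```

Emit:
{"api": "send_rows", "payload": {"series": "0 0 0.5 0 0 0;0 0 0.6 0 0 0;0 0 0.3 0 0 0;0 0 0.15 0 0 0;0 0 0 0 0 0"}}

```text
t: 25.38
eef_pos: [516.0, -141.3, 127.9]
tcp_rot: [-3.141, -0.001, 1.568]
ft_force: [1.8, 6.0, 7.3]
opening: 0.33
grip_force: 30.0
```

```bash
python3 w.py
```

```text
t 25.38 p [ 516.  -141.3  127.9] rpy [-180.    -0.    89.8] q [-0.391, 0.595, 1.931, 0.001, 0.616, -0.389] F [1.8 6.  7.3] op 0.33 gf 30.0
```

Emit:
{"api": "send_rows", "payload": {"series": "0 0 0 0 0 0;0 0 0 0 0 0", "fingers": 0.42}}

```text
t: 25.62
eef_pos: [515.9, -141.3, 127.4]
tcp_rot: [-3.14, -0.0, 1.569]
ft_force: [0.1, -0.5, -0.1]
opening: 0.416
grip_force: 0.0
```

Emit:
{"api": "send_rows", "payload": {"series": "0 0 -0.3 0 0 0;0 0 -0.7 0 0 0;0 0 -0.8 0 0 0;0 0 0 0 0 0"}}

```text
t: 26.12
eef_pos: [517.2, -141.4, 238.4]
tcp_rot: [3.138, 0.002, 1.569]
ft_force: [1.1, 0.3, -0.4]
opening: 0.415
grip_force: 0.0
```

```bash
python3 - <<'E'
from plan import *
st(); c=cam('wrist'); np.savez('w5.npz',**c); save(c,'w5.png'); W=cloud(c); z=W[...,2]
m=(z>47)&(z<72)&(abs(W[...,0]-549)<66)&(abs(W[...,1]+115)<47)
n,l,s,_=cv2.connectedComponentsWithStats(m.astype(np.uint8))
for i in range(1,n):
    if s[i,4]>15: p=W[l==i]; print(s[i,4],p.mean(0).round(),p.min(0).round(),p.max(0).round())
to([386.5,241.5,200],45,0)
E
```

```text
t 26.12 p [ 517.2 -141.4  238.4] rpy [1.798e+02 1.000e-01 8.990e+01] q [-0.39, 0.43, 1.84, -0.0, 0.868, -0.388] F [ 1.1  0.3 -0.4] op 0.415 gf 0.0
1461 [563. -84.  58.] [ 532. -111.   48.] [590. -68.  63.]
475 [ 564. -119.   58.] [ 551. -132.   48.] [ 578. -109.   62.]
1211 [ 515. -134.   60.] [ 499. -160.   47.] [ 533. -114.   66.]
TCP target [386.5 241.5 259. ] delta/60 in tool axes [ 6.374 -2.176 -0.381] turn/10deg [6.000e-03 2.000e-03 4.492e+00] target-tool z [ 0. -0. -1.]
```

View pics/w5.png

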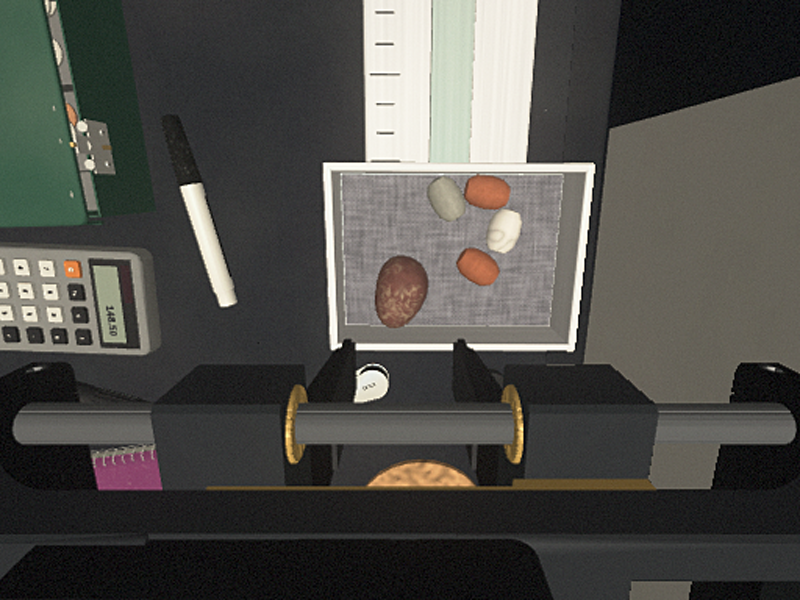

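Palm_a lies in the pan at (402,290), with the four pebbles around (475,225). Now the grey stone.

Emit:
{"api": "send_rows", "payload": {"series": "0.92 -0.31 0 0 0 0;0.92 -0.31 0 0 0 0;0.92 -0.31 0 0 0 0;0.92 -0.31 0 0 0 0;0.92 -0.31 0 0 0 0", "fingers": 0.6}}

```text
t: 26.8
eef_pos: [422.7, 136.6, 234.5]
tcp_rot: [-3.138, 0.0, 1.569]
ft_force: [0.1, -0.2, -0.3]
opening: 0.598
grip_force: 0.0
```

Emit:
{"api": "send_rows", "payload": {"series": "0.9 -0.31 -0.2 0 0 0;0.87 -0.31 -0.2 0 0 0;0 0 0 0 0 -1;0 0 0 0 0 -1;0 0 0 0 0 -1"}}

```text
t: 27.42
eef_pos: [386.4, 241.4, 258.4]
tcp_rot: [-3.138, -0.001, 2.1]
ft_force: [0.7, -0.5, 0.6]
opening: 0.599
grip_force: 0.0
```

Emit:
{"api": "send_rows", "payload": {"series": "0 0 0 0 0 -1;0 0 0 0 0 -0.5;0 0 0 0 0 0"}}

```text
t: 27.8
eef_pos: [386.6, 241.2, 258.7]
tcp_rot: [-3.139, -0.002, 2.354]
ft_force: [0.1, 0.2, 0.5]
opening: 0.598
grip_force: 0.0
```

```bash
python3 - <<'E'
from stone import *
st(); c,W=stone(387,242); save(c,'w6.png'); 
stone(387,242,38,'scene')
E
```

```text
t 27.8 p [386.6 241.2 258.7] rpy [-1.798e+02 -1.000e-01  1.349e+02] q [0.412, 0.298, 1.997, 0.001, 0.85, -0.372] F [0.1 0.2 0.5] op 0.598 gf 0.0
558 rect [382.5 244.3] [29.5 34.4] 44.9 mean [381.7 245.7] axis 111.9 ztop 21.3 col [109. 109. 101.]
213 rect [381.8 244.1] [25.3 35.3] 14.5 mean [379.7 246.1] axis 95.3 ztop 23.8 col [143. 139. 129.]
```

View pics/w6.png

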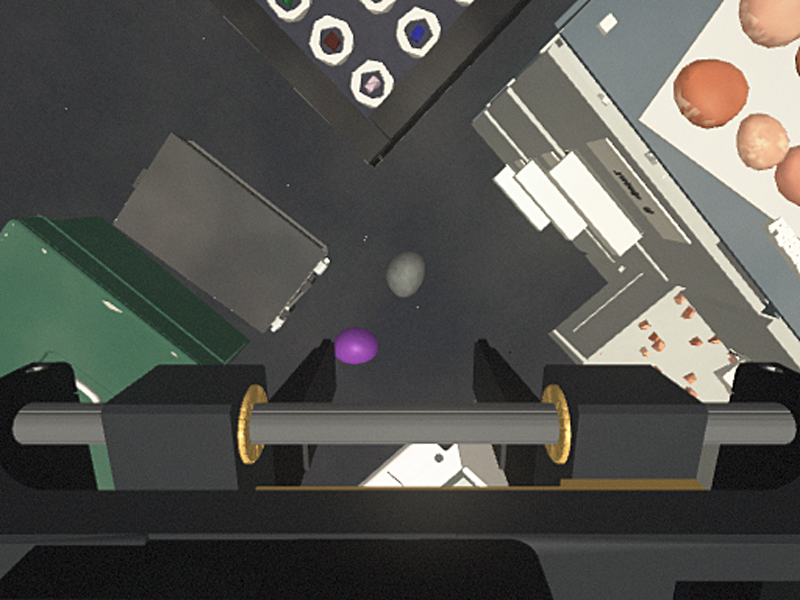

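```bash
cat > sil.py <<'E'
from plan import *
def sil(c,x,y,rad=35,h=10):
    W=cloud(c); z=W[...,2]; m=((z>3)&(z<40)&(np.hypot(W[...,0]-x,W[...,1]-y)<rad)).astype(np.uint8)
    n,l,s,_=cv2.connectedComponentsWithStats(m); i=1+np.argmax(s[1:,4]); v,u=np.nonzero(l==i)
    d=np.stack([(u-c['cx'])/c['f'],(v-c['cy'])/c['f'],np.ones(len(u))],-1)@c['R']; o=-c['R'].T@c['t']
    p=(o+d*((h-o[2])/d[:,2])[:,None])[:,:2].astype(np.float32); (cx,cy),sz,a=cv2.fitEllipse(cv2.convexHull(p)); print(len(p),'centre',round(cx,1),round(cy,1),'axes',np.round(sz,1),'long axis deg',round((a+90)%180,1))
E
python3 - <<'E'
from sil import *
w=cam('wrist'); sil(w,384,243); t=dict(np.load('top0.npz')); sil(t,386,242)
W=cloud(w); s=env.state(); R=Ro.from_euler('xyz',s['tcp_rot']).as_matrix()
q=(W-np.array([384,243.5,0]))@R; z=W[...,2]
for ty0,ty1 in [(-95,-55),(-55,-25),(25,55),(55,95)]:
    m=(abs(q[...,0])<60)&(q[...,1]>ty0)&(q[...,1]<ty1)&(z<170); print(ty0,ty1,m.sum(),np.nanmax(z[m]) if m.any() else None)
# clouds from top
W=cloud(t); q=(W-np.array([384,243.5,0]))@R; z=W[...,2]
for ty0,ty1 in [(-95,-55),(-55,-25),(25,55),(55,95),(95,110)]:
    m=(abs(q[...,0])<60)&(q[...,1]>ty0)&(q[...,1]<ty1)&(z<170); print('top',ty0,ty1,m.sum(),np.nanmax(z[m]) if m.any() else None)
E
```

```text
577 centre 382.4 244.9 axes [29.4 37.3] long axis deg 116.2
142 centre 386.9 242.7 axes [30.7 36.7] long axis deg 120.8
-95 -55 3607 66.29563952755858
-55 -25 2362 22.55022086010468
25 55 2224 2.6289558272849782
55 95 3821 151.37565510919612
top -95 -55 695 65.66197674495302
top -55 -25 519 21.30280265292912
top 25 55 546 4.259846390493573
top 55 95 859 152.2414163102069
top 95 110 595 169.81712358590414
```

```bash
python3 - <<'E'
from sil import *
Ws=[cloud(dict(np.load('top0.npz'))),cloud(cam('wrist'))]
for yaw in (100,110,118,126):
    a=np.radians(yaw); X=np.array([np.cos(a),np.sin(a)]); Y=np.array([np.sin(a),-np.cos(a)])
    for W in Ws:
        d=W[...,:2]-[384,244]; z=W[...,2]; x=d@X; y=d@Y
        m=(abs(x)<46)&(abs(y)<98)&(z>70)&(z<200); print(yaw,m.sum(), (y[m].min().round(),y[m].max().round(),W[m].min(0).round(),W[m].max(0).round()) if m.any() else '')
        m=(x>0)&(x<115)&(abs(y)<60)&(z>150)&(z<250); print('  cam',m.sum())
E
```

```text
100 19 (np.float64(96.0), np.float64(98.0), array([473., 290.,  71.]), array([475., 301., 128.]))
  cam 488
100 984 (np.float64(-34.0), np.float64(98.0), array([353., 213.,  70.]), array([474., 306., 200.]))
  cam 6065
110 0 
  cam 403
110 612 (np.float64(-36.0), np.float64(98.0), array([353., 213.,  72.]), array([471., 294., 200.]))
  cam 5594
118 0 
  cam 337
118 567 (np.float64(-37.0), np.float64(31.0), array([353., 213., 181.]), array([414., 274., 200.]))
  cam 4919
126 0 
  cam 240
126 573 (np.float64(-37.0), np.float64(98.0), array([353., 213.,  83.]), array([471., 292., 200.]))
  cam 4548
```

```bash
python3 - <<'E'
from sil import *
W=cloud(dict(np.load('top0.npz')))
a=np.radians(118); X=np.array([np.cos(a),np.sin(a)]); Y=np.array([np.sin(a),-np.cos(a)])
d=W[...,:2]-[384,244]; z=W[...,2]; x=d@X; y=d@Y
for lo in (100,130,150):
    m=(x>-60)&(x<130)&(abs(y)<110)&(z>lo)&(z<260); print(lo,m.sum(),x[m].min(),np.percentile(x[m],5),'W',W[m].min(0).round(),W[m].max(0).round(),'ymin tool',y[m].min())
s=env.state();c=cam('wrist');R=Ro.from_euler('xyz',s['tcp_rot']).as_matrix();print('cam in tool',R.T@(-c['R'].T@c['t']-s['eef_pos']))
E
```

```text
100 2123 -5.934721813832912 68.81688455628249 W [337. 290. 100.] [483. 409. 206.] ymin tool 12.578229549557102
130 1818 63.73430475188281 70.38964609928908 W [337. 338. 130.] [450. 409. 206.] ymin tool 12.578229549557102
150 1505 65.03994041203674 72.43587945085847 W [337. 339. 150.] [450. 409. 206.] ymin tool 12.578229549557102
cam in tool [ 71.33551784  -0.84586075 -91.30088287]
```

Emit:
{"api": "send_rows", "payload": {"series": "0 0 0 0 0 1;0 0 0 0 0 0.29;0.06 -0.01 0.5 0 0 0;0 0 0.9 0 0 0;0 0 0.9 0 0 0", "fingers": 0.55}}

```text
t: 28.68
eef_pos: [384.4, 244.4, 120.8]
tcp_rot: [3.141, -0.001, 2.129]
ft_force: [0.9, -0.1, 0.1]
opening: 0.553
grip_force: 0.0
```

Emit:
{"api": "send_rows", "payload": {"series": "0 0 0.4 0 0 0;0 0 0.24 0 0 0;0 0 0.03 0 0 0;0 0 0 0 0 0"}}

```text
t: 29.18
eef_pos: [384.6, 244.5, 82.3]
tcp_rot: [3.141, -0.001, 2.13]
ft_force: [-0.2, -0.5, -0.1]
opening: 0.556
grip_force: 0.0
```

Emit:
{"api": "send_rows", "payload": {"series": "0 0 0 0 0 0;0 0 0 0 0 0;0 0 0 0 0 0;0 0 0 0 0 0", "fingers": 0.15}}

```text
t: 29.68
eef_pos: [384.3, 244.4, 81.9]
tcp_rot: [-3.141, -0.001, 2.13]
ft_force: [-0.1, 0.2, 6.7]
opening: 0.289
grip_force: 29.9
```

Lift and carry towards the pan.

Emit:
{"api": "send_rows", "payload": {"series": "0 0 -0.3 0 0 0;0 0 -0.8 0 0 0;0 0 -0.9 0 0 0;0 0 -0.8 0 0 0;0 0 0 0 0 1"}}

```text
t: 30.3
eef_pos: [385.1, 244.6, 252.8]
tcp_rot: [3.137, -0.001, 1.952]
ft_force: [-0.4, -0.1, -1.3]
opening: 0.29
grip_force: 29.6
```

Emit:
{"api": "send_rows", "payload": {"series": "0 0 0 0 0 1;0 0 0 0 0 1;0 0 0 0 0 0.2;0 0 0 0 0 0"}}

```text
t: 30.8
eef_pos: [384.4, 244.3, 249.5]
tcp_rot: [-3.14, -0.0, 1.574]
ft_force: [-0.1, -0.5, -0.6]
opening: 0.288
grip_force: 29.6
```

```bash
python3 - <<'E'
from plan import *
st(); to([507,-92,180],90,0)
E
```

```text
t 30.8 p [384.4 244.3 249.5] rpy [-179.9   -0.    90.2] q [0.421, 0.311, 2.01, 0.001, 0.823, 0.416] F [-0.1 -0.5 -0.6] op 0.288 gf 29.6
TCP target [507. -92. 239.] delta/60 in tool axes [-5.612  2.024  0.171] turn/10deg [-0.009 -0.001  0.021] target-tool z [ 0. -0. -1.]
```

Emit:
{"api": "send_rows", "payload": {"series": "-0.8 0.29 0 0 0 0;-0.8 0.29 0 0 0 0;-0.8 0.29 0 0 0 0;-0.8 0.29 0 0 0 0;-0.8 0.29 0 0 0 0"}}

```text
t: 31.42
eef_pos: [472.0, 2.7, 249.4]
tcp_rot: [-3.14, -0.0, 1.575]
ft_force: [0.4, 1.3, -1.4]
opening: 0.291
grip_force: 29.6
```

Emit:
{"api": "send_rows", "payload": {"series": "-0.8 0.29 0 0 0 0;-0.8 0.29 0.1 0 0 0.02;0 0 0 0 0 0"}}

```text
t: 31.8
eef_pos: [507.2, -94.3, 242.7]
tcp_rot: [-3.14, -0.0, 1.567]
ft_force: [-0.1, 0.3, -0.9]
opening: 0.287
grip_force: 29.6
```

```bash
python3 - <<'E'
from plan import *
st(); c=cam('wrist'); save(c,'w7.png'); W=cloud(c); z=W[...,2]
m=(z>47)&(z<72)&(abs(W[...,0]-549)<66)&(abs(W[...,1]+115)<47)
n,l,s,_=cv2.connectedComponentsWithStats(m.astype(np.uint8))
for i in range(1,n):
    if s[i,4]>15: p=W[l==i]; print(s[i,4],p.mean(0).round(),p.min(0).round(),p.max(0).round())
q=W[m&(W[...,0]<552)&(W[...,1]>-104)]; print('grey pebble',q.min(0).round(),q.max(0).round())
m=(z>72)&(z<84)&(W[...,1]>-180)&(W[...,1]<-40)&(W[...,0]<640); print('rim',np.nanpercentile(W[m],[.5,99.5],axis=0).round())
to([507,-92,127-59],90,0)
E
```

```text
t 31.8 p [507.2 -94.3 242.7] rpy [-179.9   -0.    89.8] q [-0.312, 0.399, 1.881, -0.0, 0.863, -0.308] F [-0.1  0.3 -0.9] op 0.287 gf 29.6
1238 [563. -84.  58.] [ 532. -111.   48.] [590. -68.  62.]
431 [ 564. -118.   57.] [ 551. -132.   47.] [ 577. -108.   62.]
grey pebble [532. -91.  49.] [552. -68.  62.]
rim [[ 268. -129.   73.]
 [ 622.  -41.   81.]]
TCP target [507. -92. 127.] delta/60 in tool axes [0.012 0.013 1.93 ] turn/10deg [-0.013 -0.004 -0.016] target-tool z [ 0. -0. -1.]
```

View pics/w7.png

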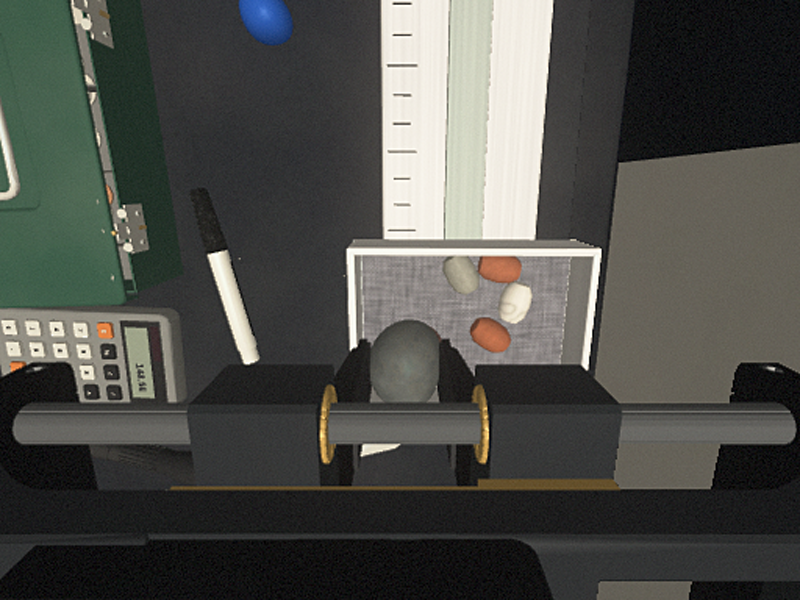

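Emit:
{"api": "send_rows", "payload": {"series": "0.025 0 0.5 0 0 0;0 0 0.7 0 0 0;0 0 0.5 0 0 0;0 0 0.22 0 0 0;0 0 0.03 0 0 0"}}

```text
t: 32.48
eef_pos: [506.3, -89.5, 126.3]
tcp_rot: [-3.139, -0.001, 1.57]
ft_force: [0.5, -0.9, -1.1]
opening: 0.291
grip_force: 29.6
```

Emit:
{"api": "send_rows", "payload": {"series": "0 0 0 0 0 0"}}

```text
t: 32.6
eef_pos: [506.7, -89.9, 127.2]
tcp_rot: [-3.141, 0.0, 1.569]
ft_force: [0.0, -0.7, -0.2]
opening: 0.287
grip_force: 29.6
```

Emit:
{"api": "send_rows", "payload": {"series": "0 0 0.03 0 0 0;0 0 0.02 0 0 0;0 0 0 0 0 0"}}

```text
t: 32.98
eef_pos: [506.5, -90.1, 123.9]
tcp_rot: [-3.141, -0.0, 1.568]
ft_force: [-0.6, 0.8, 5.6]
opening: 0.288
grip_force: 29.8
```

Emit:
{"api": "send_rows", "payload": {"series": "0 0 0 0 0 0;0 0 0 0 0 0;0 0 0 0 0 0", "fingers": 0.34}}

```text
t: 33.35
eef_pos: [506.3, -90.1, 123.3]
tcp_rot: [-3.14, -0.0, 1.568]
ft_force: [0.7, 0.2, 0.0]
opening: 0.338
grip_force: 0.0
```

Emit:
{"api": "send_rows", "payload": {"series": "0 0 -0.2 0 0 0;0 0 -0.5 0 0 0;0 0 -0.8 0 0 0;0 0 -0.5 0 0 0;0 0 0 0 0 0"}}

```text
t: 33.98
eef_pos: [507.0, -90.2, 246.0]
tcp_rot: [3.138, 0.001, 1.568]
ft_force: [0.7, 0.5, -0.1]
opening: 0.341
grip_force: 0.0
```

```bash
python3 - <<'E'
from plan import *
st(); c=cam('wrist'); save(c,'w8.png')
c2=cam('top');np.savez('top8.npz',**c2); im=np.hstack([c['color'],c2['color']]); cv2.imwrite('pics/p8.png',cv2.resize(im,(800,300))[:,:,::-1])
to([549,-200,59],0,0)
E
```

```text
t 33.98 p [507.  -90.2 246. ] rpy [1.798e+02 1.000e-01 8.980e+01] q [-0.304, 0.392, 1.882, -0.0, 0.864, -0.302] F [ 0.7  0.5 -0.1] op 0.341 gf 0.0
TCP target [ 549. -200.  118.] delta/60 in tool axes [-1.831  0.72   2.09 ] turn/10deg [-5.000e-03  4.000e-03  8.984e+00] target-tool z [ 0. -0. -1.]
```

View pics/p8.png

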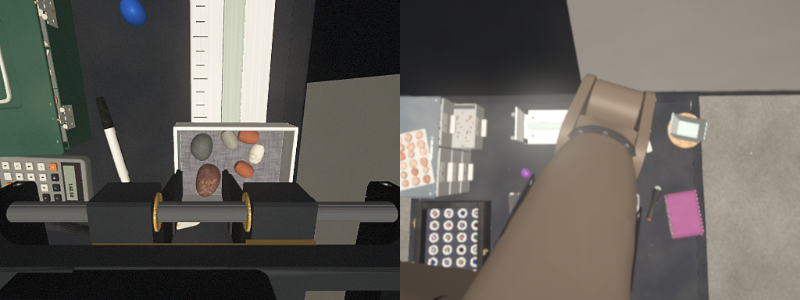

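All six stones are in the pan, with palm_b at (201,147) and palm_a at (208,180). I'll go behind the carriage on the centre line to push.

Emit:
{"api": "send_rows", "payload": {"series": "-0.95 0.35 0 0 0 0;-0.95 0.35 0 0 0 0;0 0 0 0 0 1;0 0 0 0 0 1;0 0 0 0 0 1", "fingers": 0}}

```text
t: 34.7
eef_pos: [547.8, -204.3, 241.6]
tcp_rot: [-3.137, 0.001, 1.038]
ft_force: [0.1, -0.2, -0.1]
opening: 0.008
grip_force: 0.0
```

Emit:
{"api": "send_rows", "payload": {"series": "0 0 0 0 0 1;0 0 0 0 0 1;0 0 0 0 0 1;0 0 0 0 0 1;0 0 0 0 0 1"}}

```text
t: 35.33
eef_pos: [547.8, -204.1, 241.8]
tcp_rot: [-3.139, 0.003, 0.166]
ft_force: [-0.5, -0.5, -1.5]
opening: 0.003
grip_force: 0.0
```

Emit:
{"api": "send_rows", "payload": {"series": "0 0 0 0 0 0.98;0 0 0 0 0 0"}}

```text
t: 35.58
eef_pos: [547.9, -204.1, 242.1]
tcp_rot: [-3.14, 0.003, 0.002]
ft_force: [0.9, 0.3, 0.5]
opening: 0.005
grip_force: 0.0
```

```bash
python3 - <<'E'
from car import *
from plan import to
st(); car(); to([549,-202,130-59],0,0)
E
```

```text
t 35.58 p [ 547.9 -204.1  242.1] rpy [-1.799e+02  2.000e-01  1.000e-01] q [-0.469, 0.49, 1.715, -0.0, 0.94, 1.1] F [0.9 0.3 0.5] op 0.005 gf 0.0
car rim y [-168.8  -58.9] far wall y [-168.7  -59.8] centre -113.6492273849902 1503
TCP target [ 549. -202.  130.] delta/60 in tool axes [ 0.023 -0.033  1.871] turn/10deg [-0.006  0.017  0.026] target-tool z [ 0. -0. -1.]
```

Emit:
{"api": "send_rows", "payload": {"series": "0.02 0 0.7 0 0 0;0 0 0.8 0 0 0;0 0 0.37 0 0 0;0 -0.1 0 0 0 0;0 -0.1 0 0 0 0"}}

```text
t: 36.25
eef_pos: [549.5, -191.9, 131.8]
tcp_rot: [3.142, 0.001, 0.002]
ft_force: [-0.7, -0.2, -0.4]
opening: 0.007
grip_force: 0.0
```

Emit:
{"api": "send_rows", "payload": {"series": "0 -0.05 0 0 0 0;0 -0.05 0 0 0 0;0 -0.05 0 0 0 0;0 -0.07 0 0 0 0;0 -0.1 0 0 0 0"}}

```text
t: 36.88
eef_pos: [549.3, -172.9, 131.2]
tcp_rot: [-3.142, 0.001, 0.001]
ft_force: [-0.5, -1.9, 0.3]
opening: 0.007
grip_force: 0.7
```

Emit:
{"api": "send_rows", "payload": {"series": "0 -0.1 0 0 0 0;0 -0.1 0 0 0 0;0 -0.1 0 0 0 0;0 -0.1 0 0 0 0;0 -0.1 0 0 0 0"}}

```text
t: 37.5
eef_pos: [549.2, -142.6, 131.1]
tcp_rot: [-3.141, 0.001, 0.001]
ft_force: [-0.2, -1.1, -0.7]
opening: 0.002
grip_force: 0.7
```

```bash
python3 car.py
```

```text
t 37.5 p [ 549.2 -142.6  131.1] rpy [-1.8e+02  1.0e-01  0.0e+00] q [-0.37, 0.621, 1.848, -0.0, 0.673, 1.2] F [-0.2 -1.1 -0.7] op 0.002 gf 0.7
car rim y [-134.7  -25. ] far wall y [-134.2  -25.8] centre -79.59360161874976 4583
```

Emit:
{"api": "send_rows", "payload": {"series": "0 -0.12 0 0 0 0;0 -0.14 0 0 0 0;0 -0.15 0 0 0 0;0 -0.15 0 0 0 0;0 -0.15 0 0 0 0"}}

```text
t: 38.17
eef_pos: [549.1, -99.7, 131.1]
tcp_rot: [-3.141, 0.001, 0.001]
ft_force: [0.4, -1.4, -0.3]
opening: 0.005
grip_force: 0.6
```

Emit:
{"api": "send_rows", "payload": {"series": "0 -0.15 0 0 0 0;0 -0.15 0 0 0 0;0 -0.15 0 0 0 0;0 -0.15 0 0 0 0;0 -0.15 0 0 0 0"}}

```text
t: 38.8
eef_pos: [549.1, -54.8, 131.1]
tcp_rot: [-3.141, 0.001, 0.001]
ft_force: [1.3, -1.6, 0.1]
opening: 0.005
grip_force: 0.6
```

Emit:
{"api": "send_rows", "payload": {"series": "0 -0.15 0 0 0 0;0 -0.15 0 0 0 0;0 -0.15 0 0 0 0;0 -0.15 0 0 0 0;0 -0.15 0 0 0 0"}}

```text
t: 39.42
eef_pos: [549.1, -9.8, 131.1]
tcp_rot: [-3.141, 0.001, 0.001]
ft_force: [-0.0, -2.0, -0.9]
opening: 0.007
grip_force: 0.6
```

Emit:
{"api": "send_rows", "payload": {"series": "0 -0.12 0 0 0 0;0 -0.1 0 0 0 0;0 -0.1 0 0 0 0;0 -0.1 0 0 0 0;0 -0.08 0 0 0 0"}}

```text
t: 40.05
eef_pos: [549.1, 19.9, 131.1]
tcp_rot: [-3.141, 0.001, 0.001]
ft_force: [-0.3, -0.2, -0.3]
opening: 0.005
grip_force: 0.6
```

```bash
python3 car.py
```

```text
t 40.05 p [549.1  19.9 131.1] rpy [-1.8e+02  1.0e-01  0.0e+00] q [-0.084, 0.604, 1.893, 0.0, 0.646, 1.486] F [-0.3 -0.2 -0.3] op 0.005 gf 0.6
car rim y [ 27.8 137.4] far wall y [ 28.4 136.6] centre 82.87542885841987 4629
```

Emit:
{"api": "send_rows", "payload": {"series": "0 -0.08 0 0 0 0;0 -0.08 0 0 0 0;0 -0.08 0 0 0 0;0 -0.08 0 0 0 0;0 -0.04 0 0 0 0"}}

```text
t: 40.72
eef_pos: [549.0, 41.6, 131.1]
tcp_rot: [-3.141, 0.001, 0.001]
ft_force: [0.4, -0.7, 0.5]
opening: 0.008
grip_force: 0.6
```

Emit:
{"api": "send_rows", "payload": {"series": "0 -0.03 0 0 0 0;0 -0.03 0 0 0 0;0 -0.03 0 0 0 0"}}

```text
t: 41.1
eef_pos: [549.1, 46.6, 131.1]
tcp_rot: [-3.141, 0.001, 0.001]
ft_force: [-0.6, -1.5, 0.0]
opening: 0.003
grip_force: 0.6
```

Emit:
{"api": "send_rows", "payload": {"series": "0 -0.03 0 0 0 0;0 -0.02 0 0 0 0"}}

```text
t: 41.35
eef_pos: [549.1, 49.7, 131.2]
tcp_rot: [-3.141, 0.001, 0.001]
ft_force: [-0.1, -1.4, -1.2]
opening: 0.008
grip_force: 0.7
```

Emit:
{"api": "send_rows", "payload": {"series": "0 -0.02 0 0 0 0;0 -0.02 0 0 0 0"}}

```text
t: 41.6
eef_pos: [548.7, 50.7, 131.4]
tcp_rot: [3.14, 0.002, 0.002]
ft_force: [-4.4, -21.2, 6.7]
opening: 0.004
grip_force: 11.1
```

Emit:
{"api": "send_rows", "payload": {"series": "0 -0.02 0 0 0 0;0 -0.02 0 0 0 0"}}

```text
t: 41.85
eef_pos: [548.8, 51.4, 132.0]
tcp_rot: [3.138, 0.002, 0.002]
ft_force: [-7.0, -38.9, 15.8]
opening: 0.004
grip_force: 20.1
```

```bash
python3 car.py
```

```text
t 41.85 p [548.8  51.4 132. ] rpy [1.798e+02 1.000e-01 1.000e-01] q [-0.025, 0.604, 1.888, -0.006, 0.652, 1.549] F [ -7.  -38.9  15.8] op 0.004 gf 20.1
car rim y [ 58.  184.4] far wall y [ 58.2 166.8] centre 121.82357401856608 5589
```

Home against the stops. I'll back off, rise and check.

Emit:
{"api": "send_rows", "payload": {"series": "0 0.05 0 0 0 0;0 0.15 0 0 0 0;0 0.3 0 0 0 0;0 0.5 -0.5 0 0 0;0 0.5 -0.8 0 0 0"}}

```text
t: 42.52
eef_pos: [548.7, -37.1, 208.9]
tcp_rot: [-3.141, 0.004, 0.001]
ft_force: [1.1, -0.0, -0.5]
opening: 0.003
grip_force: 0.0
```

Emit:
{"api": "send_rows", "payload": {"series": "0 0.9 -0.5 0 0 0;0 0.9 0 0 0 0;0 0.9 0 0 0 0;0 0 0 0 0 0;0 0 0 0 0 0"}}

```text
t: 43.15
eef_pos: [549.0, -197.9, 238.8]
tcp_rot: [-3.141, 0.002, -0.0]
ft_force: [-0.4, 1.0, -0.3]
opening: 0.008
grip_force: 0.0
```

```bash
python3 - <<'E'
from car import *
st(); w=car(); t=cam('top'); W=cloud(t); z=W[...,2]
m=(z>71)&(z<90)&(W[...,0]>470)&(W[...,0]<630)&(W[...,1]>20)&(W[...,1]<172); print('top rim y',np.percentile(W[m][:,1],[.5,99.5]).round(1))
for nm,x0,x1,y0,y1,a,b in [('cup',440,640,-450,-250,66,82)]:
    m=(z>a)&(z<b)&(W[...,0]>x0)&(W[...,0]<x1)&(W[...,1]>y0)&(W[...,1]<y1); print(nm,cv2.minAreaRect(W[m][:,:2].astype(np.float32)))
save(w,'end.png')
E
```

```text
t 43.15 p [ 549.  -197.9  238.8] rpy [-1.8e+02  1.0e-01 -0.0e+00] q [-0.459, 0.492, 1.722, -0.0, 0.93, 1.112] F [-0.4  1.  -0.3] op 0.008 gf 0.0Traceback (most recent call last):
  File "<stdin>", line 2, in <module>
  File "car.py", line 6, in car
    print('car rim y',np.percentile(p[:,1],[.5,99.5]).round(1),'far wall y',np.percentile(r[:,1],[1,99]).round(1),'centre',p[:,1].min()/2+p[:,1].max()/2,len(p)); return c
                      ~~~~~~~~~~~~~^^^^^^^^^^^^^^^^^^
    return _quantile_unchecked(
        a, q, axis, out, overwrite_input, method, keepdims, weights)
    return _ureduce(a,
                    func=_quantile_ureduce_func,
    ...<5 lines>...
                    overwrite_input=overwrite_input,
                    method=method)
    r = func(a, **kwargs)
    result = _quantile(arr,
                       quantiles=q,
    ...<2 lines>...
                       out=out,
                       weights=wgt)
    slices_having_nans = np.isnan(arr[-1, ...])
                                  ~~~^^^^^^^^^
IndexError: index -1 is out of bounds for axis 0 with size 0
```

```bash
python3 - <<'E'
from w import *
t=cam('top'); W=cloud(t); z=W[...,2]
m=(z>71)&(z<90)&(W[...,0]>470)&(W[...,0]<630)&(W[...,1]>20)&(W[...,1]<174); print('top rim y',np.percentile(W[m][:,1],[.5,99.5]).round(1))
m=(z>66)&(z<82)&(W[...,0]>440)&(W[...,0]<640)&(W[...,1]>-450)&(W[...,1]<-250)
if m.sum()>50: print('cup',cv2.minAreaRect(W[m][:,:2].astype(np.float32)))
a=cv2.resize(t['color'],(800,600))[150:450]; b=cv2.resize(t['color'][110:200,130:250],(400,300),interpolation=cv2.INTER_CUBIC); w=cv2.resize(cam('wrist')['color'],(400,300))
cv2.imwrite('pics/end.png',np.vstack([a,np.hstack([b,w])])[:,:,::-1])
E
```

```text
top rim y [ 58.  168.1]
```

View pics/end.png

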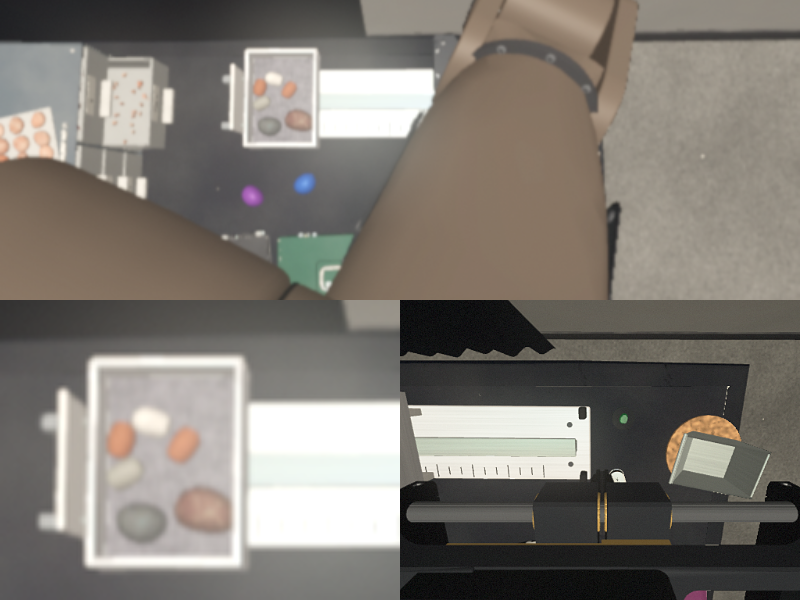

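The carriage centre measures y≈113 and it is home. All six stones are aboard (lower left of the picture), and the cup is upright on its coaster at (722,463). Handing in.

```bash
python3 -c "
from cell import env
print(env.job_done())"
```

```text
the job is handed in; nothing more can be done
None
```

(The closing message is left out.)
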